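# Load the meeting-room microphones into the UV hygiene station

## Task

The pass-round microphones have come back from the meeting, some still with their caps on: take each loose cap off and put it in a compartment of its own in the cap tray, and stand every microphone, bare, upright in a cup of the hygiene station. The cups can only be loaded in the open bay at the front, so push the turntable round (it has pegs for that) to bring an empty cup there with a click and to carry the loaded ones in under the amber hood. Finish with every microphone upright in a cup under the hood, none in the front bay, the turntable clicked home and the other things on the desk left where they are.

Things in the scene. Friction and masses are not known exactly. Their poses are not given: they have to be found in the camera images.
- station: UV hygiene station, fixed: white housing 240 x 240 mm, 38 mm high, turntable on it, amber hood over the rear part (sides, roof, back; open to the front). Origin: centre of the underside, on the turntable's axis; -x is its front, the loading side. Hood: front edge at x = -34 mm, roof 201 to 206 mm up, clear of a microphone capped or not
- carousel (a joint): turntable angle, rad, counterclockwise from above, endless both ways. A sprung ball clicks it home at every multiple of pi/2, with one cup in the front bay: within 0.1 rad it is pulled in, 0.12 to 0.28 rad off it resists with about 2.5 N at a peg, elsewhere it turns with 0.5 N and stays where left. Starts between two clicks
- bay (a point): centre of the open loading bay, 78 mm in front of the turntable's axis, at cup rim height (68 mm above the desk)
- cup_0 (a point): mouth centre of one of four alike cups on the turntable: black rubber rings 20 mm high, 59 mm outside and 45 mm inside dia at the top, 78 mm from the axis, a quarter turn apart; 68 mm above the desk. A seated microphone's ball centre is about 14 mm above it
- cup_1 (a point): mouth centre of one of four alike cups on the turntable: black rubber rings 20 mm high, 59 mm outside and 45 mm inside dia at the top, 78 mm from the axis, a quarter turn apart; 68 mm above the desk. A seated microphone's ball centre is about 14 mm above it
- cup_2 (a point): mouth centre of one of four alike cups on the turntable: black rubber rings 20 mm high, 59 mm outside and 45 mm inside dia at the top, 78 mm from the axis, a quarter turn apart; 68 mm above the desk. A seated microphone's ball centre is about 14 mm above it
- cup_3 (a point): mouth centre of one of four alike cups on the turntable: black rubber rings 20 mm high, 59 mm outside and 45 mm inside dia at the top, 78 mm from the axis, a quarter turn apart; 68 mm above the desk. A seated microphone's ball centre is about 14 mm above it
- peg_0 (a point): top centre of one of four upright steel pegs for pushing the turntable, 12 mm dia, 88 mm tall, top 136 mm above the desk, 103 mm from the axis, midway between two cups
- peg_1 (a point): top centre of one of four upright steel pegs for pushing the turntable, 12 mm dia, 88 mm tall, top 136 mm above the desk, 103 mm from the axis, midway between two cups
- peg_2 (a point): top centre of one of four upright steel pegs for pushing the turntable, 12 mm dia, 88 mm tall, top 136 mm above the desk, 103 mm from the axis, midway between two cups
- peg_3 (a point): top centre of one of four upright steel pegs for pushing the turntable, 12 mm dia, 88 mm tall, top 136 mm above the desk, 103 mm from the axis, midway between two cups
- mic_1: black pass-round microphone. Ball foot 54 mm dia; neck 26; metal collar 42 mm dia, 50 to 54 mm above the ball's centre; grille head 32 mm dia from there to 92 mm (grip here). Origin: ball centre, 27 mm above what it stands on; z: up its axis. 0.34 kg, weighted foot: on the desk it rights itself; in a cup friction keeps it at the angle at which it is let go
- cap_1: loose cap over the head of mic_1 at the start (absent in some starts: that one is bare): grey cup, mouth down, 44 mm outside dia, 44 mm high, wall 3, closed top, 20 g. Rests by its rim on the collar, 3 mm of play round the head; free once raised 42 mm. Origin: middle of the cap, 22 mm above its rim, 76 mm above the ball's centre while on; z: mouth to closed top
- mic_2: black pass-round microphone. Ball foot 54 mm dia; neck 26; metal collar 42 mm dia, 50 to 54 mm above the ball's centre; grille head 32 mm dia from there to 92 mm (grip here). Origin: ball centre, 27 mm above what it stands on; z: up its axis. 0.34 kg, weighted foot: on the desk it rights itself; in a cup friction keeps it at the angle at which it is let go
- cap_2: loose cap over the head of mic_2 at the start (absent in some starts: that one is bare): grey cup, mouth down, 44 mm outside dia, 44 mm high, wall 3, closed top, 20 g. Rests by its rim on the collar, 3 mm of play round the head; free once raised 42 mm. Origin: middle of the cap, 22 mm above its rim, 76 mm above the ball's centre while on; z: mouth to closed top
- mic_3: black pass-round microphone. Ball foot 54 mm dia; neck 26; metal collar 42 mm dia, 50 to 54 mm above the ball's centre; grille head 32 mm dia from there to 92 mm (grip here). Origin: ball centre, 27 mm above what it stands on; z: up its axis. 0.34 kg, weighted foot: on the desk it rights itself; in a cup friction keeps it at the angle at which it is let go
- cap_3: loose cap over the head of mic_3 at the start (absent in some starts: that one is bare): grey cup, mouth down, 44 mm outside dia, 44 mm high, wall 3, closed top, 20 g. Rests by its rim on the collar, 3 mm of play round the head; free once raised 42 mm. Origin: middle of the cap, 22 mm above its rim, 76 mm above the ball's centre while on; z: mouth to closed top
- cap_tray: loose white tray, 62 x 178 mm, 14 mm high, with three compartments 54 mm square in a row along its y; 0.5 kg. Origin: centre of its underside
- well_0 (a point): floor centre of one compartment of the cap tray, 4 mm above the desk; walls 10 mm high round it; compartments 58 mm apart
- well_1 (a point): floor centre of one compartment of the cap tray, 4 mm above the desk; walls 10 mm high round it; compartments 58 mm apart
- well_2 (a point): floor centre of one compartment of the cap tray, 4 mm above the desk; walls 10 mm high round it; compartments 58 mm apart
- glue_stick: glue stick standing on end, 25 mm in diameter, 92 mm high; not part of the job, leave it alone. Origin: centre of its underside
- binder_clip: binder clip standing on its spine, 22 x 32 x 49 mm with its wire arms up; not part of the job, leave it alone. Origin: centre of its underside

How it is judged:
By the outcome, as a careful person would: the job done as asked, in the order asked, and still so for the second after the job is handed in, with the robot touching nothing.
Of cap_1, cap_2, cap_3 only 1 to 3 are there at a start; the rules pass over those that are not, and their reading is None.
At some moment in a run one of cap_tray may be knocked a few centimetres aside while the robot is not near it.
Once in a run the grip may slacken for a moment while it holds something.
It also fails if it takes over 208 s, if anything falls off the work surface, if the arm or the gripper's body presses on something with over 40 N, if the wrist force passes 120 N, or if a joint passes its speed limit or range.

## Robot

A 6-joint arm with a two-finger parallel gripper is mounted at the origin on a cart in front of the work surface, level with it; the furniture and walls round the work are solid. World frame = base frame: x ahead of the robot, y to its left, z up, the work surface at z = 0. Lengths are in m, angles in degrees, forces in N, time in s.
With the tool pointing down it reaches from about 0.3 to 0.95 m from the base axis. Payload 3.1 kg.
Tool frame: the origin (TCP) lies between the finger pads; the fingertips stand ahead of it and the grasp point (between the pads) lies 5 mm behind it (r.tcp_to_tips is the z of the fingertips in the tool frame, in m); z points along the fingers, y is the line along which they close (so a half turn about z gives the same grasp; the last joint's range is limited). The gripper opens to 85 mm and grips with 20 to 120 N. Pads are 22 mm wide; open, the fingers measure 114 mm over their backs; the gripper's body (76 mm by 85 mm) begins 54 mm behind the grasp point. The pads swing forward as they close: fully open they stand 13 mm farther back than shut.
Start: joints at [-77.848, 17.653, 93.61, -0, 68.738, -3.994], TCP at [0.174, -0.6, 0.245] pointing down, gripper open.
Joint ranges: [-175.34, 175.34], [-45.06, 112.39], [2.9, 150.54], [-68.45, 248.45], [3.09, 151.38], [-168.51, 168.51]. Speed limits (degrees/s): [159.86, 159.86, 180, 180, 180, 180].

## Interface

Orientations are given as a 3x3 rotation matrix whose columns are the frame's x, y, z axes.
In Python, from rig import r, eyes, ticket gives the robot as it stands.
- The arm moves only by the tool step_arm, never from a script. Its argument "plan" is a list of rows, each a list of 7 numbers: the opening, from 0 (shut) to 1 (fully open), then the shift along the tool's x, y, z in mm, then the turn, a rotation vector about the tool's x, y, z in degrees. A call has exactly 8 rows; each row shifts and turns the commanded pose from where the row before left it, along the tool's axes as they then stand; what a row does not reach is not made up. A row lasts 1/12 s, in which the tool goes at most 41.7 mm and 7.16 degrees, less where a joint would pass 70% of its speed; a pose out of reach is approached as far as the arm can. A call is refused whole if a number of a shift passes 41.7 or a number of a turn 7.16, either way. A call with a gripper value outside its range is refused whole. The fingers move at their own pace and stop on an object; "grip_force" is the grip in N (left out, the last holds). Time passes only in rows, so rows that do not move let the fingers close, or fill a call up. It gives the time, the measured TCP pose, the force, the opening and the grip force at its end, in the units of the state.
- r.read_state(): the state, without advancing time (a new reading comes with each control period).
- eyes.read_camera(name): name is "scene" or "top"; returns a dict with "color" (420x560x3 uint8, red, green, blue), "intrinsics" (3x3 intrinsics, pixels), "rvec" (rotation vector, rad) and "tvec" (3), from world to camera coordinates, as OpenCV has them. Camera axes: x right, y down, z forward; pixel columns grow to the right and rows downward; lengths in m; the calibration is good to about 2 mm. A picture is of the moment at which its call begins. There is no depth.
- ticket.hand_in(): hands the job in; it is judged then, once.
The state is a dict: "clock": time; "q": joint angles; "qvel": joint speeds; "joint_torque": joint torques, N m; "position": TCP position; "ee_rot": TCP orientation; "wrist_force": force on the tool from outside, world axes, zero at the start; "torque": the same for the moment, N m; "opening": finger opening in m; "gripper_force": force on a finger pad.
Only numpy, scipy, OpenCV 4.12 (cv2) and the standard library are available. Lean on these libraries where they do the work, as an engineer would, in place of code of your own. Each camera call takes 0.05 s, during which the arm holds its last target. There are 200 camera calls.

## Working session

There is one attempt and no reset: what is moved stays moved. The work goes in short steps, Python scripts to look and compute and a tool call to move; the robot and the scene stay as the last step left them, time stands still between calls to the robot, and variables do not carry over. Pictures are saved under pics/ and viewed, at most 14 in all, crops included, and the job is handed in when it is done.

Besides the shell and the picture viewer there is one more tool, called after ">>>" as a command line: name --pt "numbers of a row" for each row, then --argument value for the rest. step_arm: Moves the arm, as the interface text tells. Its arguments: {"type":"object","properties":{"plan":{"type":"array"},"grip_force":{"type":"number"}},"required":["plan"]}

```bash
ls; mkdir -p pics
python3 - <<'E'
from rig import r, eyes, ticket
import cv2
for n in("scene","top"):
    c=eyes.read_camera(n); cv2.imwrite(f"pics/{n}0.png",c["color"][:,:,::-1])
    R=cv2.Rodrigues(c["rvec"])[0]; print(n,c["intrinsics"],-R.T@c["tvec"],R)
s=r.read_state();print(s,r.tcp_to_tips)
E
```

```text
pics
scene [[543.50391791   0.         281.53994169]
 [  0.         543.50391791 211.70688553]
 [  0.           0.           1.        ]] [-0.06234769  0.37924053  0.65143583] [[-0.70351776 -0.71024549  0.02478123]
 [-0.41428885  0.38153352 -0.82631527]
 [ 0.57743182 -0.59159405 -0.5626624 ]]
top [[391.92026392   0.         279.99145287]
 [  0.         391.92026392 204.48515519]
 [  0.           0.           1.        ]] [ 0.40402712 -0.21363633  0.95006003] [[-0.01345916 -0.99987844 -0.00787108]
 [-0.9903143   0.0144175  -0.13809319]
 [ 0.13818988  0.00593622 -0.99038796]]
{'clock': 0.1, 'q': array([-7.78462658e+01,  1.76999144e+01,  9.36833875e+01,  3.25173001e-04,
        6.87371059e+01, -3.99307640e+00]), 'qvel': array([-0.03562699, -0.20038778, -0.20206868, -0.09296148, -0.08262522,
        0.08071275]), 'joint_torque': array([-5.21680595e-04, -4.16408622e+01, -2.77644557e+01, -1.27684393e-04,
        4.02619393e-03,  1.04318406e-05]), 'position': array([ 0.17363908, -0.59964037,  0.2441479 ]), 'ee_rot': array([[ 9.60552875e-01,  2.78097075e-01, -4.37272400e-04],
       [ 2.78097377e-01, -9.60550688e-01,  2.05552283e-03],
       [ 1.51612581e-04, -2.09604267e-03, -9.99997792e-01]]), 'wrist_force': array([-0.52470804,  0.10366141,  0.75532863]), 'torque': array([ 0.03050592, -0.01275303,  0.00578831]), 'gripper_force': 0.0, 'opening': 0.08583645637570773} 0.014
```

View pics/scene0.png

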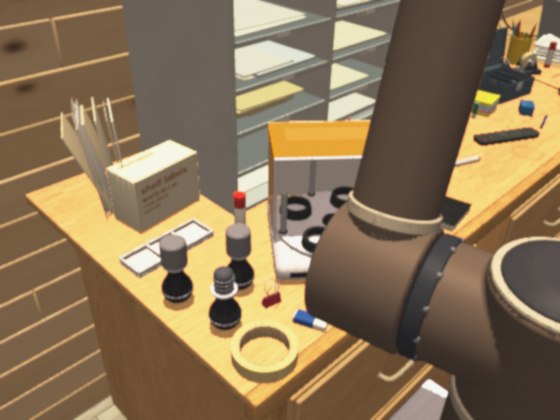

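View pics/top0.png

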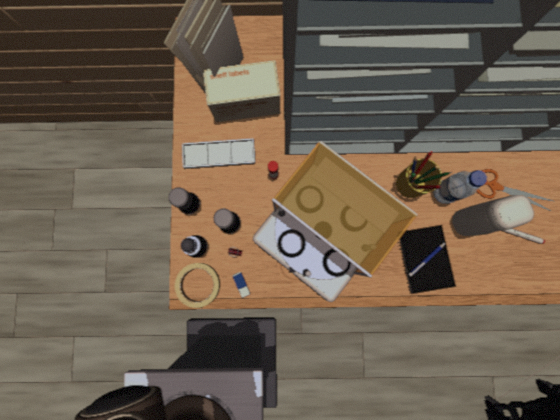

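The scene view shows two capped mics, at (175,265) and (238,255), and one bare mic at (225,295). In the top view they are at (183,200), (227,220) and (193,245). The tray is at (220,153), and the cups are at (291,243), (337,262), (310,199) and (355,216). I'll zoom in to pick accurate pixels.

```bash
cat > h.py <<'E'
import numpy as np,cv2
def cam(name):
    from rig import eyes
    c=eyes.read_camera(name); np.savez(f"/tmp/{name}.npz",**c); return c
def load(name): return dict(np.load(f"/tmp/{name}.npz"))
def ray(c,uv,z):
    R=cv2.Rodrigues(c["rvec"])[0]; o=-R.T@c["tvec"].ravel()
    d=R.T@np.linalg.inv(c["intrinsics"])@np.array([uv[0],uv[1],1.])
    return o+d*(z-o[2])/d[2]
def proj(c,P):
    return cv2.projectPoints(np.atleast_2d(np.array(P,float)),c["rvec"],c["tvec"],c["intrinsics"],None)[0][:,0]
def crop(c,x0,y0,x1,y1,s,fn):
    im=cv2.resize(c["color"][y0:y1,x0:x1,::-1],None,fx=s,fy=s,interpolation=cv2.INTER_CUBIC)
    for v in range((x0+19)//20*20,x1,20): cv2.putText(im,str(v),(int((v-x0+.5)*s),10),0,.35,(255,255,255)); cv2.line(im,(int((v-x0+.5)*s),12),(int((v-x0+.5)*s),18),(255,255,255))
    for v in range((y0+19)//20*20,y1,20): cv2.putText(im,str(v),(0,int((v-y0+.5)*s)),0,.35,(255,255,255)); cv2.line(im,(24,int((v-y0+.5)*s)),(30,int((v-y0+.5)*s)),(255,255,255))
    cv2.imwrite(fn,im)
E
python3 - <<'E'
from h import *
c=cam("top")
crop(c,168,120,428,310,3,"pics/top1.png")
s=cam("scene"); crop(s,110,110,390,320,2.8,"pics/scene1.png")
E
```

```text
(no output)
```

View pics/top1.png

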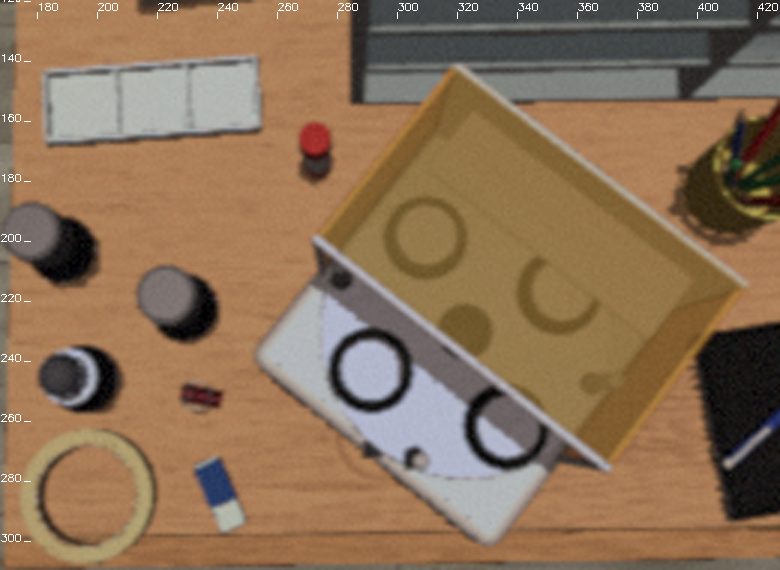

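View pics/scene1.png

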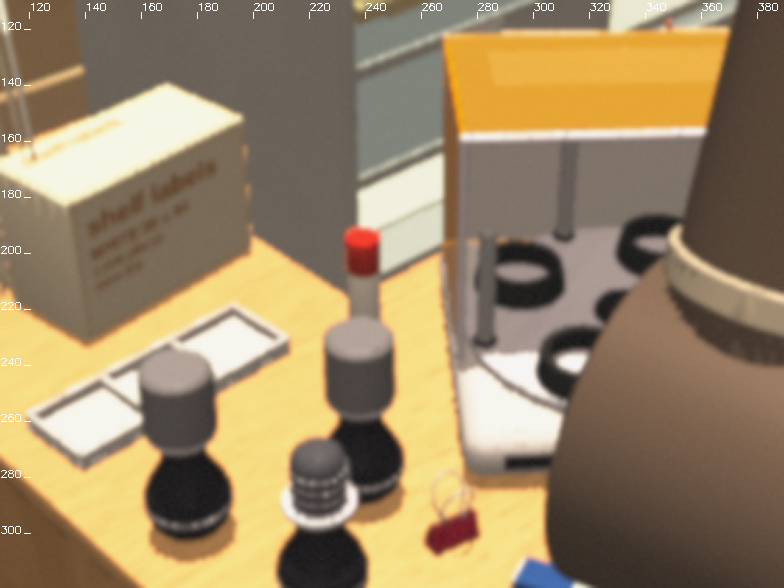

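The top crop shows cups at about (291,243), (336,262), (309,199) and (354,218), with pegs near (307,273), (281,213) and (366,247). Cap tops are at (178.5,197) and (223,218), and the bare head is at (189,246). The tray corners are also clear.

Run:
```python
from h import *
c=load("top");np.set_printoptions(precision=4,suppress=True)
f=lambda X,Y:(168+(X-1)/3,120+(Y-1)/3)
cups=np.array([ray(c,f(*p),.068) for p in[(371,370),(506,427),(425,237),(558,295)]])
print("cups",cups,"axis",cups.mean(0),np.linalg.norm((cups-cups.mean(0))[:,:2],axis=1))
ax=cups.mean(0)
for n,p,z in[("peg?",(415,459),.136),("pegL",(340,278),.136),("pegLbot",(340,278),.048),("pegR",(595,382),.136),("hub",(465,330),.05),("cornL",(258,352),.038),("cornB",(490,543),.038),("hoodL",(314,237),.206),("hoodR",(608,468),.206),("hoodBL",(458,66),.206),("hoodBR",(747,284),.206),
 ("capA",(32,231),.125),("capB",(166,296),.125),("bare",(64,378),.119),("collar",(72,378),.081),("t",(44,73),.014),("t",(258,58),.014),("t",(261,129),.014),("t",(47,144),.014),("glue",(315,138),.092),("clip",(201,396),.02)]:
    P=ray(c,f(*p),z); d=P-ax; print(n,P,"r",np.hypot(*d[:2]),"ang",np.degrees(np.arctan2(d[1],d[0])))
for q in cups-ax: print(np.degrees(np.arctan2(q[1],q[0])))
s=load("scene"); g=lambda X,Y:(110+(X-1)/2.8,110+(Y-1)/2.8)
for n,p,z in[("capA",(177,372),.125),("capB",(359,338),.125),("bare",(320,460),.115)]: print(n,ray(s,g(*p),z))
```

```text
cups [[ 0.4396 -0.2326  0.068 ]
 [ 0.3961 -0.3319  0.068 ]
 [ 0.5395 -0.2753  0.068 ]
 [ 0.4939 -0.3743  0.068 ]] axis [ 0.4673 -0.3035  0.068 ] [0.0761 0.0766 0.0776 0.0756]
peg? [ 0.376  -0.2601  0.136 ] r 0.10111099423586903 ang 154.5524939267023
pegL [ 0.501  -0.2106  0.136 ] r 0.0988270589740261 ang 70.03401915113115
pegLbot [ 0.5115 -0.2103  0.048 ] r 0.10317222355537597 ang 64.6149915578947
pegR [ 0.4265 -0.3849  0.136 ] r 0.0910462415710192 ang -116.5959647272446
hub [ 0.4698 -0.3054  0.05  ] r 0.003181424497735702 ang -36.941113226478855
cornL [ 0.4559 -0.146   0.038 ] r 0.15797477356027095 ang 94.13095659853175
cornB [ 0.3092 -0.321   0.038 ] r 0.1590211573015465 ang -173.70377597180254
hoodL [ 0.5193 -0.1946  0.206 ] r 0.12072459592754557 ang 64.44395605098349
hoodR [ 0.3713 -0.376   0.206 ] r 0.12024912719720574 ang -142.96369893275974
hoodBL [ 0.6309 -0.2899  0.206 ] r 0.16424531376213183 ang 4.768253798925336
hoodBR [ 0.4851 -0.4693  0.206 ] r 0.1666926997126951 ang -83.85293143062839
capA [0.5392 0.0082 0.125 ] r 0.3199175190876303 ang 77.01154930460322
capB [ 0.4913 -0.0876  0.125 ] r 0.2172481992869675 ang 83.64873410808971
bare [ 0.4349 -0.0151  0.119 ] r 0.29021007502403634 ang 96.4045096636364
collar [ 0.4362 -0.012   0.081 ] r 0.2932181449232458 ang 96.07705035200279
t [0.689  0.0311 0.014 ] r 0.40140360656047075 ang 56.47646782114666
t [ 0.6989 -0.1452  0.014 ] r 0.2805873634157453 ang 34.35360320702319
t [ 0.6389 -0.1474  0.014 ] r 0.23206027193696507 ang 42.28520472670389
t [0.6291 0.0274 0.014 ] r 0.36837290082800556 ang 63.940616262204045
glue [ 0.6119 -0.1933  0.092 ] r 0.18184060807311928 ang 37.33218608452903
clip [ 0.423  -0.0997  0.02  ] r 0.2086297488677625 ang 102.24925642991394
111.31798143378145
-158.24187654896033
21.346210467529414
-69.39874971263757
capA [0.5328 0.0126 0.125 ]
capB [ 0.4878 -0.0836  0.125 ]
bare [ 0.4291 -0.005   0.115 ]
```

>>> step_arm --pt "1 0 0 -5 0 0 -7" --pt "1 0 0 -5 0 0 -7" --pt "1 0 0 -5 0 0 -7" --pt "1 0 0 -5 0 0 -7" --pt "1 0 0 -5 0 0 -7" --pt "1 0 0 -5 0 0 -7" --pt "1 0 0 -5 0 0 -7" --pt "1 0 0 -5 0 0 -7" --grip_force 40

```text
clock: 0.87
position: [0.1737, -0.6001, 0.2851]
ee_rot: [[0.301, 0.954, -0.0], [0.954, -0.301, 0.001], [0.001, -0.0, -1.0]]
wrist_force: [-0.1, -0.3, 0.4]
opening: 0.0854
gripper_force: 0.0
```

>>> step_arm --pt "1 0 0 0 0 0 -7" --pt "1 0 0 0 0 0 -7" --pt "1 0 0 0 0 0 -7" --pt "1 31 21.4 0 0 0 0" --pt "1 31 21.4 0 0 0 0" --pt "1 31 21.4 0 0 0 0" --pt "1 31 21.4 0 0 0 0" --pt "1 31 21.4 0 0 0 0"

```text
clock: 1.53
position: [0.2725, -0.4381, 0.285]
ee_rot: [[-0.054, 0.999, 0.0], [0.999, 0.054, 0.0], [0.0, 0.0, -1.0]]
wrist_force: [0.6, -0.1, 0.2]
opening: 0.0855
gripper_force: 0.0
```

>>> step_arm --pt "1 31 21.4 0 0 0 0" --pt "1 31 21.4 0 0 0 0" --pt "1 31 21.4 0 0 0 0" --pt "1 31 21.4 0 0 0 0" --pt "1 31 21.4 0 0 0 0" --pt "1 31 21.4 0 0 0 0" --pt "1 31 21.4 0 0 0 0" --pt "1 31 21.4 0 0 0 0"

```text
clock: 2.2
position: [0.4299, -0.1809, 0.2853]
ee_rot: [[-0.055, 0.999, 0.0], [0.999, 0.055, -0.0], [-0.0, 0.0, -1.0]]
wrist_force: [0.4, -0.2, -0.2]
opening: 0.0857
gripper_force: 0.0
```

>>> step_arm --pt "1 31 21.4 0 0 0 0" --pt "1 31 21.4 0 0 0 0" --pt "1 31 21.4 0 0 0 0" --pt "1 0 0 0 0 0 0" --pt "1 0 0 0 0 0 0" --pt "1 0 0 0 0 0 0" --pt "1 0 0 0 0 0 0" --pt "1 0 0 0 0 0 0"

```text
clock: 2.87
position: [0.4878, -0.0875, 0.2852]
ee_rot: [[-0.053, 0.999, -0.0], [0.999, 0.053, -0.0], [-0.0, -0.0, -1.0]]
wrist_force: [1.1, 0.9, -0.8]
opening: 0.0858
gripper_force: 0.0
```

Run:
```python
from h import *
s=cam("scene"); cv2.imwrite("pics/s2.png",s["color"][:,:,::-1])
print(proj(s,[(.4878,-.0875,.271)]))
```

```text
[[237.83227313 150.05536891]]
```

View pics/s2.png

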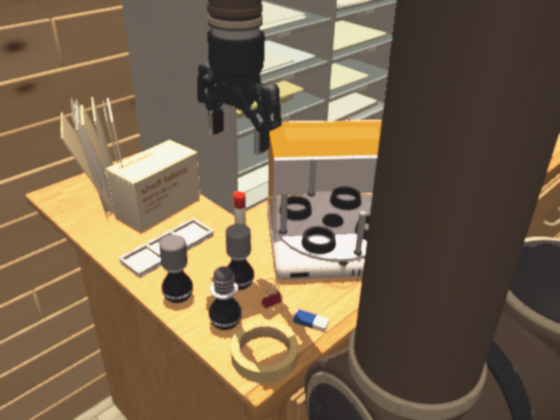

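The gripper is above mic_2 at (240,137), in line with its cap at (238,235). Lowering onto the cap.

>>> step_arm --pt "1 2 1.5 30 0 0 0" --pt "1 0 0 35 0 0 0" --pt "1 0 0 35 0 0 0" --pt "1 0 0 35 0 0 0" --pt "1 0 0 30 0 0 0" --pt "1 0 0 12 0 0 0" --pt "1 0 0 0 0 0 0" --pt "1 0 0 0 0 0 0" --grip_force 30

```text
clock: 3.58
position: [0.4891, -0.085, 0.1078]
ee_rot: [[-0.053, 0.999, -0.002], [0.999, 0.053, 0.0], [0.0, -0.002, -1.0]]
wrist_force: [0.6, 0.1, 0.4]
opening: 0.0857
gripper_force: 0.0
```

>>> step_arm --pt "0.3 0 0 0 0 0 0" --pt "0.3 0 0 0 0 0 0" --pt "0.3 0 0 0 0 0 0" --pt "0.3 0 0 0 0 0 0" --pt "0.3 0 0 0 0 0 0" --pt "0.3 0 0 0 0 0 0" --pt "0.3 0 0 0 0 0 0" --pt "0.3 0 0 0 0 0 0"

```text
clock: 4.25
position: [0.4914, -0.0846, 0.11]
ee_rot: [[-0.055, 0.998, 0.003], [0.998, 0.055, -0.001], [-0.001, 0.003, -1.0]]
wrist_force: [-2.1, -0.5, 6.7]
opening: 0.0425
gripper_force: 30.2
```

>>> step_arm --pt "0.3 0 0 -8 0 0 0" --pt "0.3 0 0 -10 0 0 0" --pt "0.3 0 0 -12 0 0 0" --pt "0.3 0 0 -15 0 0 0" --pt "0.3 0 0 -20 0 0 0" --pt "0.3 0 0 -25 0 0 0" --pt "0.3 0 0 -15 0 0 0" --pt "0.3 0 0 0 0 0 0"

```text
clock: 4.92
position: [0.4926, -0.0849, 0.2179]
ee_rot: [[-0.055, 0.998, 0.008], [0.998, 0.055, -0.002], [-0.003, 0.008, -1.0]]
wrist_force: [0.7, -0.3, -1.0]
opening: 0.0426
gripper_force: 21.9
```

Run:
```python
from h import *
s=cam("scene"); t=cam("top"); a=s["color"][100:340,90:400]; b=t["color"][120:310,165:345]
b=cv2.resize(b,None,fx=2,fy=2);a=cv2.resize(a,None,fx=1.3,fy=1.3)
o=np.zeros((380,800,3),np.uint8); o[:a.shape[0],:a.shape[1]]=a; o[:b.shape[0],410:410+b.shape[1]]=b
cv2.imwrite("pics/c3.png",o[:,:,::-1])
```

```text
(no output)
```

View pics/c3.png

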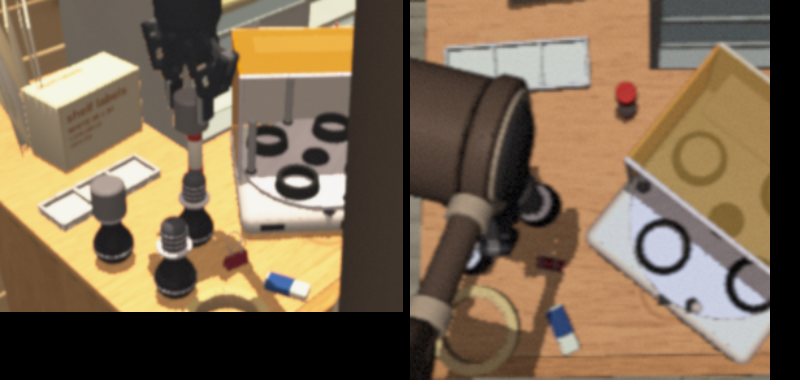

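Cap_2 is held and mic_2 stands bare. Carrying the cap over the right-hand well.

>>> step_arm --pt "0.3 -8 34 0 0 0 0" --pt "0.3 -8 34 0 0 0 0" --pt "0.3 -8 34 0 0 0 0" --pt "0.3 -8 34 0 0 0 0" --pt "0.3 -9 36 0 0 0 0" --pt "0.3 0 0 40 0 0 0" --pt "0.3 0 0 40 0 0 0" --pt "0.3 0 0 40 0 0 0"

```text
clock: 5.68
position: [0.6636, -0.1156, 0.0903]
ee_rot: [[-0.055, 0.998, -0.001], [0.998, 0.055, 0.0], [0.0, -0.001, -1.0]]
wrist_force: [-0.1, -0.6, -0.5]
opening: 0.0426
gripper_force: 31.9
```

>>> step_arm --pt "0.3 0 0 20 0 0 0" --pt "0.3 0 0 0 0 0 0" --pt "0.3 0 0 0 0 0 0" --pt "0.3 0 0 0 0 0 0" --pt "0.3 0 0 0 0 0 0" --pt "0.3 0 0 0 0 0 0" --pt "0.3 0 0 0 0 0 0" --pt "0.3 0 0 0 0 0 0"

```text
clock: 6.35
position: [0.6648, -0.116, 0.0751]
ee_rot: [[-0.055, 0.998, 0.003], [0.998, 0.055, -0.001], [-0.001, 0.003, -1.0]]
wrist_force: [-0.6, -0.5, -0.1]
opening: 0.0427
gripper_force: 31.9
```

Run:
```python
from h import *
s=cam("scene"); crop(s,90,150,290,330,3.5,"pics/c4.png")
```

```text
(no output)
```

View pics/c4.png

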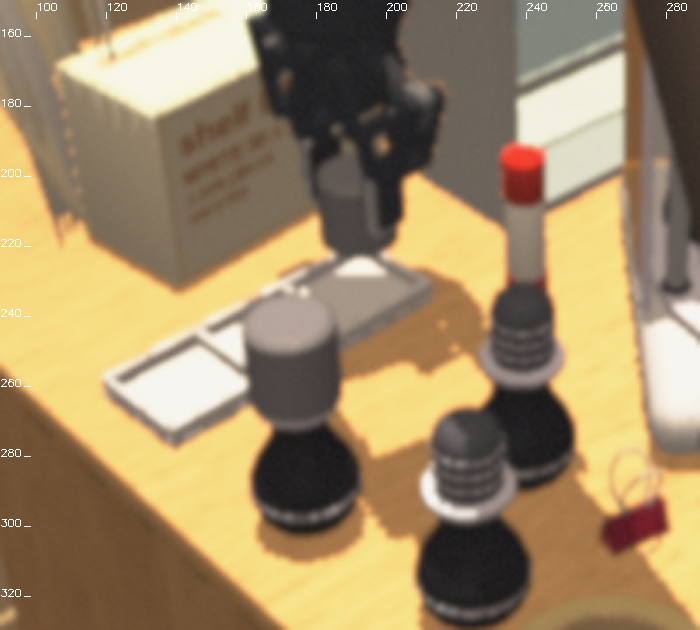

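The cap, near (190,205), sits over the right well, so I'll lower and release.

>>> step_arm --pt "0.3 0 1 20 0 0 0" --pt "0.3 0 0 13 0 0 0" --pt "0.3 0 0 6 0 0 0" --pt "0.3 0 0 0 0 0 0" --pt "0.3 0 0 0 0 0 0" --pt "0.7 0 0 0 0 0 0" --pt "0.7 0 0 0 0 0 0" --pt "0.7 0 0 0 0 0 0"

```text
clock: 7.07
position: [0.6646, -0.1157, 0.0342]
ee_rot: [[-0.055, 0.998, -0.0], [0.998, 0.055, 0.0], [0.0, -0.0, -1.0]]
wrist_force: [-0.7, -0.5, 0.2]
opening: 0.0599
gripper_force: 0.0
```

>>> step_arm --pt "0.7 0 0 0 0 0 0" --pt "0.7 0 0 0 0 0 0" --pt "0.7 0 0 -20 0 0 0" --pt "0.7 0 0 -30 0 0 0" --pt "0.7 0 0 -35 0 0 0" --pt "0.7 0 0 -35 0 0 0" --pt "1 0 0 -35 0 0 0" --pt "1 0 0 -25 0 0 0"

```text
clock: 7.73
position: [0.666, -0.116, 0.2184]
ee_rot: [[-0.055, 0.998, 0.004], [0.998, 0.055, -0.001], [-0.001, 0.004, -1.0]]
wrist_force: [0.7, -0.5, -0.1]
opening: 0.0814
gripper_force: 0.0
```

>>> step_arm --pt "1 20 -22 0 0 0 0" --pt "1 25 -28 0 0 0 0" --pt "1 25 -28 0 0 0 0" --pt "1 25 -28 0 0 0 0" --pt "1 20 -20 0 0 0 0" --pt "1 0 0 0 0 0 0" --pt "1 0 0 0 0 0 0" --pt "1 0 0 0 0 0 0"

```text
clock: 8.4
position: [0.5336, -0.008, 0.2149]
ee_rot: [[-0.055, 0.998, 0.002], [0.998, 0.055, -0.001], [-0.001, 0.002, -1.0]]
wrist_force: [0.4, 0.2, 0.4]
opening: 0.0854
gripper_force: 0.0
```

>>> step_arm --pt "1 18 4 0 0 0 0" --pt "1 0 0 30 0 0 0" --pt "1 0 0 35 0 0 0" --pt "1 0 0 30 0 0 0" --pt "1 0 0 12 0 0 0" --pt "1 0 0 0 0 0 0" --pt "0.3 0 0 0 0 0 0" --pt "0.3 0 0 0 0 0 0"

```text
clock: 9.07
position: [0.5379, 0.0099, 0.109]
ee_rot: [[-0.054, 0.999, 0.004], [0.999, 0.054, -0.0], [-0.0, 0.004, -1.0]]
wrist_force: [-0.2, -0.4, 0.6]
opening: 0.0638
gripper_force: 0.0
```

>>> step_arm --pt "0.3 0 0 0 0 0 0" --pt "0.3 0 0 0 0 0 0" --pt "0.3 0 0 0 0 0 0" --pt "0.3 0 0 0 0 0 0" --pt "0.3 0 0 0 0 0 0" --pt "0.3 0 0 0 0 0 0" --pt "0.3 0 0 0 0 0 0" --pt "0.3 0 0 0 0 0 0"

```text
clock: 9.73
position: [0.5379, 0.0103, 0.1097]
ee_rot: [[-0.055, 0.998, 0.005], [0.998, 0.055, -0.0], [-0.001, 0.005, -1.0]]
wrist_force: [0.4, -0.1, 4.7]
opening: 0.0431
gripper_force: 30.4
```

>>> step_arm --pt "0.3 0 0 -8 0 0 0" --pt "0.3 0 0 -10 0 0 0" --pt "0.3 0 0 -12 0 0 0" --pt "0.3 0 0 -15 0 0 0" --pt "0.3 0 0 -20 0 0 0" --pt "0.3 0 0 -25 0 0 0" --pt "0.3 0 0 -15 0 0 0" --pt "0.3 0 0 0 0 0 0"

```text
clock: 10.4
position: [0.5387, 0.0103, 0.2175]
ee_rot: [[-0.055, 0.998, 0.009], [0.998, 0.055, -0.001], [-0.001, 0.009, -1.0]]
wrist_force: [0.6, 0.1, -0.1]
opening: 0.0428
gripper_force: 30.5
```

Run:
```python
from h import *
s=cam("scene"); crop(s,90,100,290,330,2.6,"pics/c5.png")
```

```text
(no output)
```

View pics/c5.png

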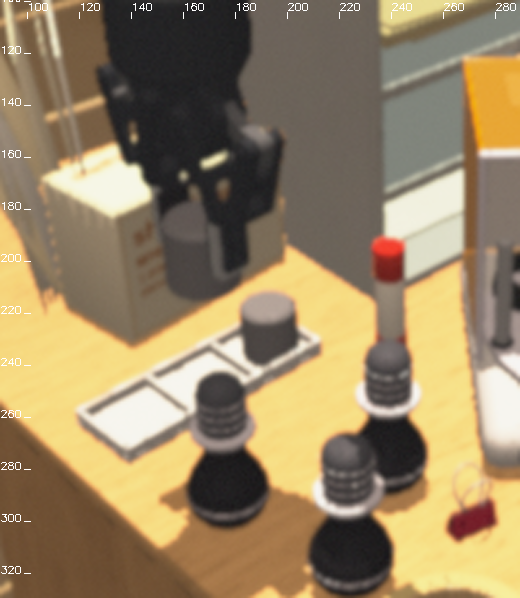

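Cap_2 stands in the right well, and cap_1 is held with the tray unmoved. Placing cap_1 in the left well.

>>> step_arm --pt "0.3 -5 30 0 0 0 0" --pt "0.3 -5 31 0 0 0 0" --pt "0.3 -4 30 0 0 0 0" --pt "0.3 -4 30 0 0 0 0" --pt "0.3 0 0 40 0 0 0" --pt "0.3 0 0 40 0 0 0" --pt "0.3 0 0 40 0 0 0" --pt "0.3 0 0 20 0 0 0"

```text
clock: 11.12
position: [0.652, -0.0006, 0.0648]
ee_rot: [[-0.055, 0.998, -0.012], [0.998, 0.055, 0.001], [0.001, -0.012, -1.0]]
wrist_force: [-2.2, 0.1, -0.7]
opening: 0.0431
gripper_force: 30.6
```

>>> step_arm --pt "0.3 0 0 20 0 0 0" --pt "0.3 0 0 13 0 0 0" --pt "0.3 0 0 6 0 0 0" --pt "0.3 0 0 0 0 0 0" --pt "0.3 0 0 0 0 0 0" --pt "0.7 0 0 0 0 0 0" --pt "0.7 0 0 0 0 0 0" --pt "0.7 0 0 0 0 0 0"

```text
clock: 11.78
position: [0.6566, -0.0008, 0.0324]
ee_rot: [[-0.055, 0.998, -0.001], [0.998, 0.055, 0.0], [0.0, -0.001, -1.0]]
wrist_force: [-0.2, -0.1, -0.7]
opening: 0.0594
gripper_force: 0.0
```

>>> step_arm --pt "0.7 0 0 0 0 0 0" --pt "0.7 0 0 0 0 0 0" --pt "0.7 0 0 -20 0 0 0" --pt "0.7 0 0 -30 0 0 0" --pt "0.7 0 0 -35 0 0 0" --pt "0.7 0 0 -35 0 0 0" --pt "0.7 0 0 -40 0 0 0" --pt "0.7 0 0 -40 0 0 0"

```text
clock: 12.45
position: [0.6566, -0.0009, 0.2336]
ee_rot: [[-0.055, 0.998, -0.003], [0.998, 0.055, 0.0], [0.0, -0.003, -1.0]]
wrist_force: [2.0, -0.4, 0.0]
opening: 0.0597
gripper_force: 0.0
```

Run:
```python
from h import *
np.set_printoptions(precision=4,suppress=True)
from rig import r
s=r.read_state();print(s["position"],s["q"])
A=np.array([.4673,-.3035]);f=np.radians(140.3)
for rel in(-45,-20,0,15.9,30,45):
    a=f+np.radians(rel);print(rel,A+.103*np.array([np.cos(a),np.sin(a)]))
print("bay",A+.078*np.array([np.cos(f),np.sin(f)]))
```

```text
[ 0.6566 -0.0009  0.2336] [-3.8755 21.7545 89.5186  0.0021 68.8717 -7.021 ]
-45 [ 0.4578 -0.2009]
-20 [ 0.4153 -0.2146]
0 [ 0.3881 -0.2377]
15.9 [ 0.3731 -0.2619]
30 [ 0.3658 -0.2861]
45 [ 0.3647 -0.313 ]
bay [ 0.4073 -0.2537]
```

Caps are placed. Next I'll push the turntable by its front peg, with the fingers shut and the tool leaning out from the hood. First, turn and travel.

>>> step_arm --pt "0 0 0 -5 0 0 7.14" --pt "0 0 0 -5 0 0 7.14" --pt "0 0 0 0 0 0 7.14" --pt "0 0 0 0 0 0 7.14" --pt "0 0 0 0 0 0 7.14" --pt "0 0 0 0 0 0 7.14" --pt "0 -20 -3.5 0 0 0 0" --pt "0 -34 -5.5 0 0 0 0"

```text
clock: 13.12
position: [0.6173, -0.0353, 0.2424]
ee_rot: [[0.637, 0.771, 0.001], [0.771, -0.637, 0.001], [0.001, 0.0, -1.0]]
wrist_force: [-1.3, 0.3, 1.0]
opening: 0.0002
gripper_force: 0.0
```

>>> step_arm --pt "0 -36 -6 0 0 0 0" --pt "0 -36 -6 0 0 0 0" --pt "0 -36 -6 0 0 0 0" --pt "0 -36 -6 0 0 0 0" --pt "0 -36 -6 0 0 0 0" --pt "0 -36 -6 0 0 0 0" --pt "0 -36 -6 0 0 0 0" --pt "0 -36 -6 0 0 0 0"

```text
clock: 13.78
position: [0.3936, -0.2283, 0.2428]
ee_rot: [[0.638, 0.77, -0.0], [0.77, -0.638, 0.0], [-0.0, -0.001, -1.0]]
wrist_force: [-0.3, 0.0, -0.1]
opening: 0.0
gripper_force: 0.0
```

>>> step_arm --pt "0 0 0 0 0 0 0" --pt "0 0 0 0 0 0 0" --pt "0 0 0 0 0 0 0" --pt "0 0 0 0 0 0 0" --pt "0 0 0 0 0 0 0" --pt "0 0 0 0 0 0 0" --pt "0 0 0 0 0 0 0" --pt "0 0 0 0 0 0 0"

```text
clock: 14.45
position: [0.3957, -0.2272, 0.2432]
ee_rot: [[0.638, 0.77, -0.0], [0.77, -0.638, 0.0], [0.0, -0.0, -1.0]]
wrist_force: [-0.3, -0.8, 0.1]
opening: 0.0004
gripper_force: 0.0
```

```bash
cat >> h.py <<'E'
A=np.array([.4673,-.3035]); FA=np.radians(140.3)
EF=np.array([np.cos(FA),np.sin(FA)]); ET=np.array([-np.sin(FA),np.cos(FA)])
def st(p=None):
    from rig import r
    s=r.read_state(); d=s["position"][:2]-A
    R=s["ee_rot"]; print("pos",s["position"].round(4),"f,t mm",(1e3*d@EF).round(1),(1e3*d@ET).round(1),"yaw",np.degrees(np.arctan2(R[1,0],R[0,0])).round(1),"z",R[:,2].round(3),"open",s["opening"].round(4),"F",s["wrist_force"].round(1))
    return s
def go(target):
    s=st(); d=(np.array(target)-s["position"])*1e3; print("tool shift mm",(s["ee_rot"].T@d).round(1))
def ft(f,t,z): return np.r_[A+f/1e3*EF+t/1e3*ET,z]
E
python3 - <<'E'
from h import *
go(ft(104,-8,.118))
t=cam("top"); s=cam("scene")
a=s["color"][150:330,90:370]; a=cv2.resize(a,None,fx=1.4,fy=1.4)
b=cv2.resize(t["color"][125:310,168:418],None,fx=1.6,fy=1.6)
o=np.zeros((300,800,3),np.uint8); o[:a.shape[0],:a.shape[1]]=a; o[:b.shape[0],398:398+b.shape[1]]=b[:300]
cv2.imwrite("pics/c6.png",o[:,:,::-1])
E
```

```text
Traceback (most recent call last):
  File "h.py", line 25, in go
    s=st(); d=(np.array(target)-s["position"])*1e3; print("tool shift mm",(s["ee_rot"].T@d).round(1))
  File "h.py", line 22, in st
    R=s["ee_rot"]; print("pos",s["position"].round(4),"f,t mm",(1e3*d@EF).round(1),(1e3*d@ET).round(1),"yaw",np.degrees(np.arctan2(R[1,0],R[0,0])).round(1),"z",R[:,2].round(3),"open",s["opening"].round(4),"F",s["wrist_force"].round(1))
                                                                                                                                                                                       ^^^^^^^^^^^^^^^^^^
AttributeError: 'float' object has no attribute 'round'
```

```bash
sed -i 's/s\["opening"\].round(4)/round(s["opening"],4)/' h.py
python3 - <<'E'
from h import *
go(ft(104,-8,.118))
t=cam("top"); s=cam("scene")
a=s["color"][150:330,90:370]; a=cv2.resize(a,None,fx=1.4,fy=1.4)
b=cv2.resize(t["color"][125:310,168:418],None,fx=1.6,fy=1.6)
o=np.zeros((300,800,3),np.uint8); o[:a.shape[0],:a.shape[1]]=a; o[:b.shape[0],398:398+b.shape[1]]=b[:300]
cv2.imwrite("pics/c6.png",o[:,:,::-1])
E
```

```text
pos [ 0.3957 -0.2272  0.2432] f,t mm 103.9 -13.0 yaw 50.4 z [-0.  0. -1.] open 0.0004 F [-0.3 -0.8  0.1]
tool shift mm [-5.000e+00 -1.000e-01  1.252e+02]
```

View pics/c6.png

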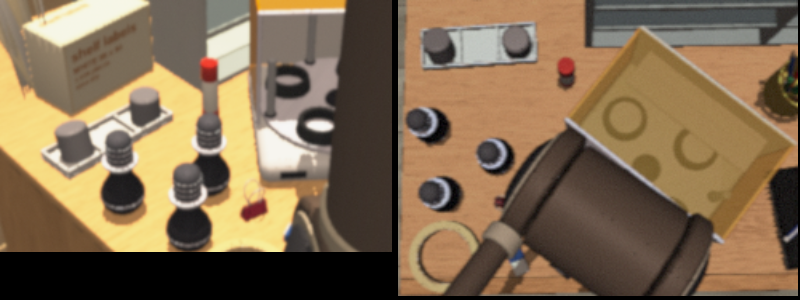

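Both caps sit in their wells. Now descend in front of the peg, lean the tool, and push.

>>> step_arm --pt "0 0 0 35 0 0 0" --pt "0 0 0 35 0 0 0" --pt "0 0 0 35 0 0 0" --pt "0 0 0 20 0 0 0" --pt "0 0 0 0 -6.7 0 0" --pt "0 0 0 0 -6.7 0 0" --pt "0 0 0 0 -6.6 0 0" --pt "0 0 0 0 0 0 0"

```text
clock: 15.22
position: [0.3892, -0.2231, 0.1139]
ee_rot: [[0.638, 0.726, 0.256], [0.77, -0.601, -0.213], [-0.001, 0.333, -0.943]]
wrist_force: [-1.4, 1.2, -2.1]
opening: 0.0003
gripper_force: 0.0
```

>>> step_arm --pt "0 -8 0 0 0 0 0" --pt "0 -8 0 0 0 0 0" --pt "0 -8 0 0 0 0 0" --pt "0 0 0 0 0 0 0" --pt "0 0 0 0 0 0 0" --pt "0 0 0 0 0 0 0" --pt "0 0 0 0 0 0 0" --pt "0 0 0 0 0 0 0"

```text
clock: 15.88
position: [0.3802, -0.246, 0.1184]
ee_rot: [[0.638, 0.723, 0.263], [0.77, -0.6, -0.218], [0.0, 0.342, -0.94]]
wrist_force: [0.3, 0.6, -1.4]
opening: -0.0002
gripper_force: 0.0
```

>>> step_arm --pt "0 -6 2 0.7 0 0 0" --pt "0 -6 2 0.7 0 0 0" --pt "0 -6 2.8 1 0 0 0" --pt "0 -6 2.8 1 0 0 0" --pt "0 -5.5 3.5 1.2 0 0 0" --pt "0 -5.5 3.5 1.2 0 0 0" --pt "0 -5 4 1.4 0 0 0" --pt "0 -5 4 1.4 0 0 0"

```text
clock: 16.55
position: [0.3711, -0.2976, 0.1183]
ee_rot: [[0.638, 0.724, 0.263], [0.77, -0.6, -0.218], [-0.0, 0.341, -0.94]]
wrist_force: [-0.2, 1.0, -0.4]
opening: 0.0001
gripper_force: 0.4
```

Run:
```python
from h import *
st()
```

```text
pos [ 0.3711 -0.2976  0.1183] f,t mm 77.8 56.9 yaw 50.3 z [ 0.263 -0.218 -0.94 ] open 0.0001 F [-0.2  1.  -0.4]
```

>>> step_arm --pt "0 10 -9.4 -3.4 0 0 0" --pt "0 10 -9.4 -3.4 0 0 0" --pt "0 0 12 -33 0 0 0" --pt "0 0 12 -33 0 0 0" --pt "0 0 12 -33 0 0 0" --pt "0 0 12 -33 6.7 0 0" --pt "0.5 0 0 0 6.7 0 0" --pt "1 0 0 0 6.6 0 0"

```text
clock: 17.22
position: [0.3708, -0.2717, 0.2589]
ee_rot: [[0.639, 0.769, 0.016], [0.77, -0.638, -0.014], [-0.001, 0.021, -1.0]]
wrist_force: [-0.3, -0.1, -0.5]
opening: 0.0232
gripper_force: 0.0
```

>>> step_arm --pt "1 0 0 0 0 0 -7" --pt "1 0 0 0 0 0 -7" --pt "1 0 0 0 0 0 -7" --pt "1 0 0 0 0 0 -7" --pt "1 0 0 0 0 0 -7" --pt "1 0 0 0 0 0 -7" --pt "1 0 0 0 0 0 -7" --pt "1 0 0 0 0 0 -7"

```text
clock: 17.88
position: [0.3692, -0.2703, 0.2544]
ee_rot: [[-0.287, 0.958, 0.013], [0.958, 0.287, -0.011], [-0.014, 0.009, -1.0]]
wrist_force: [-0.3, -0.3, -0.4]
opening: 0.0854
gripper_force: 0.0
```

>>> step_arm --pt "1 0 0 0 0 0 -7" --pt "1 0 0 0 0 0 -7" --pt "1 0 0 0 0 0 -7" --pt "1 0 0 0 0 0 -7" --pt "1 0 0 0 0 0 -6" --pt "1 0 0 0 0 0 0" --pt "1 0 0 0 0 0 0" --pt "1 0 0 0 0 0 0"

```text
clock: 18.55
position: [0.369, -0.2698, 0.2542]
ee_rot: [[-0.768, 0.64, 0.012], [0.64, 0.768, -0.01], [-0.016, 0.0, -1.0]]
wrist_force: [-0.4, 0.0, 1.1]
opening: 0.0858
gripper_force: 0.0
```

Run:
```python
from h import *
go([.491,-.085,.25])
t=cam("scene"); crop(t,250,110,400,300,3,"/tmp/x.png")
```

```text
pos [ 0.369  -0.2698  0.2542] f,t mm 97.2 36.9 yaw 140.2 z [ 0.012 -0.01  -1.   ] open 0.0858 F [-0.4  0.   1.1]
tool shift mm [ 24.7 220.1   3.9]
```

>>> step_arm --pt "1 0 0 0 0 0.9 0" --pt "1 4 36 0 0 0 0" --pt "1 4 36 0 0 0 0" --pt "1 4 36 0 0 0 0" --pt "1 4 36 0 0 0 0" --pt "1 4 36 0 0 0 0" --pt "1 4 36 0 0 0 0" --pt "1 0 4 0 0 0 0"

```text
clock: 19.27
position: [0.4936, -0.0805, 0.2545]
ee_rot: [[-0.772, 0.636, 0.002], [0.636, 0.772, 0.003], [0.0, 0.004, -1.0]]
wrist_force: [-0.2, -0.1, -0.0]
opening: 0.0854
gripper_force: 0.0
```

>>> step_arm --pt "1 0 0 0 0 0 0" --pt "1 0 0 0 0 0 0" --pt "1 0 0 0 0 0 0" --pt "1 0 0 0 0 0 0" --pt "1 0 0 0 0 0 0" --pt "1 0 0 0 0 0 0" --pt "1 0 0 0 0 0 0" --pt "1 0 0 0 0 0 0"

```text
clock: 19.93
position: [0.4906, -0.0852, 0.2543]
ee_rot: [[-0.769, 0.639, -0.0], [0.639, 0.769, 0.0], [0.0, 0.0, -1.0]]
wrist_force: [-0.0, -0.1, -0.2]
opening: 0.0856
gripper_force: 0.0
```

Run:
```python
from h import *
np.set_printoptions(precision=4,suppress=True)
go([.491,-.085,.100])
t=cam("top"); crop(t,168,130,418,310,3.1,"pics/c7.png")
# collar rings: white blobs among mics
hsv=cv2.cvtColor(t["color"],cv2.COLOR_RGB2HSV)
```

```text
pos [ 0.4906 -0.0852  0.2543] f,t mm 121.5 -182.9 yaw 140.3 z [-0.  0. -1.] open 0.0856 F [-0.  -0.1 -0.2]
tool shift mm [ -0.2   0.4 154.3]
```

View pics/c7.png

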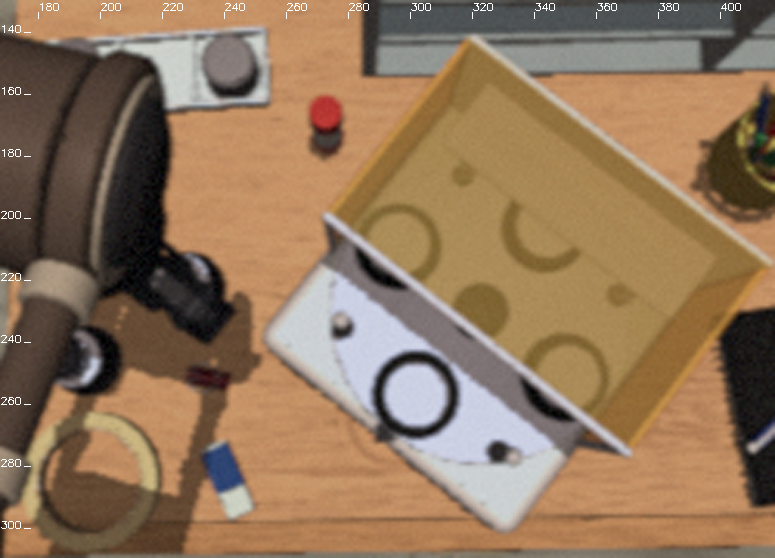

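The turntable is home with a cup in the bay at about (302,257). Measuring the cup position.

Run:
```python
from h import *
c=load("top"); f=lambda X,Y:(168+(X-1)/3.1,130+(Y-1)/3.1)
P=np.array([ray(c,f(*p),.068) for p in[(416,394),(398,246),(566,375),(545,231)]])
print(P.round(4),P.mean(0).round(4), "bay by spec",(A+.078*EF).round(4))
m=P[1:3].mean(0)[:2]; print("axis from side pair",m.round(4)); d=P[0,:2]-m; print(np.hypot(*d),np.degrees(np.arctan2(d[1],d[0])))
```

```text
[[ 0.4087 -0.2556  0.068 ]
 [ 0.5162 -0.2447  0.068 ]
 [ 0.4208 -0.3638  0.068 ]
 [ 0.5257 -0.3525  0.068 ]] [ 0.4678 -0.3041  0.068 ] bay by spec [ 0.4073 -0.2537]
axis from side pair [ 0.4685 -0.3042]
0.07710927926835094 140.84732886551035
```

>>> step_arm --pt "1 0 0 35 0 0 0" --pt "1 0 0 40 0 0 0" --pt "1 0 0 40 0 0 0" --pt "1 0 0 30 0 0 0" --pt "1 0 0 9 0 0 0" --pt "1 0 0 0 0 0 0" --pt "0 0 0 0 0 0 0" --pt "0 0 0 0 0 0 0" --grip_force 60

```text
clock: 20.65
position: [0.493, -0.0852, 0.1024]
ee_rot: [[-0.77, 0.638, 0.004], [0.639, 0.77, -0.001], [-0.004, 0.002, -1.0]]
wrist_force: [0.2, 0.3, -0.2]
opening: 0.064
gripper_force: 0.0
```

>>> step_arm --pt "0 0 0 0 0 0 0" --pt "0 0 0 0 0 0 0" --pt "0 0 0 0 0 0 0" --pt "0 0 0 0 0 0 0" --pt "0 0 0 0 0 0 0" --pt "0 0 0 0 0 0 0" --pt "0 0 0 0 0 0 0" --pt "0 0 0 0 0 0 0"

```text
clock: 21.32
position: [0.4923, -0.0852, 0.1022]
ee_rot: [[-0.77, 0.638, 0.003], [0.638, 0.77, -0.001], [-0.003, 0.001, -1.0]]
wrist_force: [-0.4, -0.8, 6.4]
opening: 0.0303
gripper_force: 58.9
```

>>> step_arm --pt "0 0 0 -10 0 0 0" --pt "0 0 0 -20 0 0 0" --pt "0 0 0 -30 0 0 0" --pt "0 0 0 -35 0 0 0" --pt "0 0 0 -35 0 0 0" --pt "0 0 0 -30 0 0 0" --pt "0 0 0 -10 0 0 0" --pt "0 0 0 0 0 0 0"

```text
clock: 21.98
position: [0.4927, -0.0852, 0.2737]
ee_rot: [[-0.77, 0.639, 0.007], [0.639, 0.77, -0.001], [-0.006, 0.003, -1.0]]
wrist_force: [1.1, 0.5, -3.1]
opening: 0.0305
gripper_force: 60.1
```

Run:
```python
from h import *
go(ft(78,0,.27))
```

```text
pos [ 0.4927 -0.0852  0.2737] f,t mm 119.9 -184.2 yaw 140.3 z [ 0.007 -0.001 -1.   ] open 0.0305 F [ 1.1  0.5 -3.1]
tool shift mm [ -41.8 -184.3    3.3]
```

>>> step_arm --pt "0 -7 -30 0 0 0 0" --pt "0 -7 -31 0 0 0 0" --pt "0 -7 -31 0 0 0 0" --pt "0 -7 -31 0 0 0 0" --pt "0 -7 -31 0 0 0 0" --pt "0 -8 -30 0 0 0 0" --pt "0 0 0 0 0 0 0" --pt "0 0 0 0 0 0 0"

```text
clock: 22.65
position: [0.4042, -0.2539, 0.2671]
ee_rot: [[-0.767, 0.641, -0.005], [0.641, 0.767, 0.004], [0.006, 0.0, -1.0]]
wrist_force: [-0.4, 0.6, -3.0]
opening: 0.0303
gripper_force: 61.0
```

>>> step_arm --pt "0 0 0 0 0 0 0" --pt "0 0 0 0 0 0 0" --pt "0 0 0 0 0 0 0" --pt "0 0 0 0 0 0 0" --pt "0 0 0 0 0 0 0" --pt "0 0 0 0 0 0 0" --pt "0 0 0 0 0 0 0" --pt "0 0 0 0 0 0 0"

```text
clock: 23.32
position: [0.4066, -0.2536, 0.2703]
ee_rot: [[-0.77, 0.638, -0.0], [0.638, 0.77, 0.0], [0.0, 0.0, -1.0]]
wrist_force: [-0.4, -0.3, -3.5]
opening: 0.0305
gripper_force: 61.0
```

Run:
```python
from h import *
go([.408,-.2545,.19])
s=cam("scene"); crop(s,230,70,430,290,2.7,"pics/c8.png")
P=st()["position"]; print(proj(s,[P-[0,0,.023],P-[0,0,.075],[.408,-.2545,.068]]))
```

```text
pos [ 0.4066 -0.2536  0.2703] f,t mm 78.5 0.4 yaw 140.3 z [-0.  0. -1.] open 0.0305 F [-0.4 -0.3 -3.5]
tool shift mm [-1.6  0.2 80.3]
pos [ 0.4065 -0.2537  0.2703] f,t mm 78.5 0.5 yaw 140.3 z [-0.  0. -1.] open 0.0306 F [-0.1 -0.2 -3.2]
[[349.84980762 148.30779747]
 [346.85712599 176.25907988]
 [339.94732163 237.047408  ]]
```

View pics/c8.png

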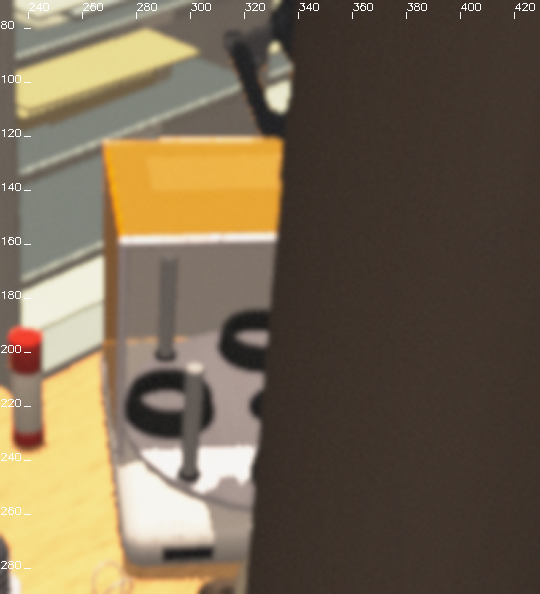

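The arm hides the bay, so I'll go in by force instead.

>>> step_arm --pt "0 -1 0 25 0 0 0" --pt "0 0 0 30 0 0 0" --pt "0 0 0 25 0 0 0" --pt "0 0 0 15 0 0 0" --pt "0 0 0 6 0 0 0" --pt "0 0 0 0 0 0 0" --pt "0 0 0 0 0 0 0" --pt "0 0 0 0 0 0 0"

```text
clock: 24.03
position: [0.4084, -0.2553, 0.1707]
ee_rot: [[-0.77, 0.639, 0.002], [0.639, 0.77, -0.002], [-0.003, 0.0, -1.0]]
wrist_force: [-0.4, 1.2, -2.5]
opening: 0.0303
gripper_force: 60.9
```

>>> step_arm --pt "0 0 0 2 0 0 0" --pt "0 0 0 2 0 0 0" --pt "0 0 0 2 0 0 0" --pt "0 0 0 1 0 0 0" --pt "0 0 0 1 0 0 0" --pt "0 0 0 0 0 0 0" --pt "0 0 0 0 0 0 0" --pt "0 0 0 0 0 0 0"

```text
clock: 24.7
position: [0.4072, -0.2544, 0.1611]
ee_rot: [[-0.77, 0.639, -0.0], [0.639, 0.77, 0.001], [0.001, 0.0, -1.0]]
wrist_force: [-0.3, 0.5, -3.6]
opening: 0.0305
gripper_force: 60.9
```

Run:
```python
from h import *
s=st();print(s["torque"])
```

```text
pos [ 0.4072 -0.2544  0.1611] f,t mm 77.6 0.6 yaw 140.3 z [-0.     0.001 -1.   ] open 0.0305 F [-0.3  0.5 -3.6]
[-0.02081731 -0.0344836   0.00106743]
```

>>> step_arm --pt "0 0 0 1 0 0 0" --pt "0 0 0 1 0 0 0" --pt "0 0 0 1 0 0 0" --pt "0 0 0 1 0 0 0" --pt "0 0 0 0.5 0 0 0" --pt "0 0 0 0 0 0 0" --pt "0 0 0 0 0 0 0" --pt "0 0 0 0 0 0 0"

```text
clock: 25.37
position: [0.4076, -0.2546, 0.157]
ee_rot: [[-0.77, 0.639, 0.001], [0.639, 0.77, -0.0], [-0.001, 0.0, -1.0]]
wrist_force: [1.3, -0.1, -1.4]
opening: 0.0306
gripper_force: 61.2
```

Run:
```python
from h import *
s=st();print(s["torque"])
```

```text
pos [ 0.4076 -0.2546  0.157 ] f,t mm 77.2 0.5 yaw 140.3 z [ 0.001 -0.    -1.   ] open 0.0306 F [ 1.3 -0.1 -1.4]
[-0.00731855 -0.24204348 -0.0095407 ]
```

>>> step_arm --pt "0 0 0 1 0 0 0" --pt "0 0 0 1 0 0 0" --pt "0 0 0 0 0 0 0" --pt "0 0 0 0 0 0 0" --pt "0 0 0 0 0 0 0" --pt "0 0 0 0 0 0 0" --pt "0 0 0 0 0 0 0" --pt "0 0 0 0 0 0 0"

```text
clock: 26.03
position: [0.4082, -0.255, 0.1562]
ee_rot: [[-0.77, 0.639, 0.002], [0.639, 0.77, -0.001], [-0.002, 0.001, -1.0]]
wrist_force: [0.6, 0.2, 5.9]
opening: 0.0301
gripper_force: 62.1
```

Run:
```python
from h import *
s=st();print(s["torque"])
```

```text
pos [ 0.4082 -0.255   0.1562] f,t mm 76.5 0.4 yaw 140.3 z [ 0.002 -0.001 -1.   ] open 0.0301 F [0.6 0.2 5.9]
[ 0.1323283  -0.02841292  0.04923277]
```

Seated: the wrist carries no more of the mic's weight. Release, rise, and go to the next peg.

>>> step_arm --pt "0.35 0 0 0 0 0 0" --pt "0.6 0 0 0 0 0 0" --pt "0.6 0 0 0 0 0 0" --pt "0.6 0 0 0 0 0 0" --pt "0.6 0 0 0 0 0 0" --pt "0.6 0 0 -8 0 0 0" --pt "0.6 0 0 -15 0 0 0" --pt "0.6 0 0 -25 0 0 0"

```text
clock: 26.7
position: [0.4053, -0.253, 0.201]
ee_rot: [[-0.77, 0.639, -0.005], [0.639, 0.77, 0.004], [0.007, -0.0, -1.0]]
wrist_force: [0.3, -0.0, 0.2]
opening: 0.0513
gripper_force: 0.0
```

>>> step_arm --pt "0.6 0 0 -30 0 0 0" --pt "0.3 0 0 -27 0 0 0" --pt "0 0 35 0 0 0 0" --pt "0 0 35 0 0 0 0" --pt "0 0 35 0 0 0 0" --pt "0 0 0 0 0 0 7" --pt "0 0 0 0 0 0 7" --pt "0 0 0 0 0 0 7"

```text
clock: 27.37
position: [0.4746, -0.1728, 0.2601]
ee_rot: [[-0.486, 0.874, -0.0], [0.874, 0.486, 0.0], [0.001, -0.0, -1.0]]
wrist_force: [0.0, -0.2, 0.3]
opening: -0.0001
gripper_force: 0.0
```

>>> step_arm --pt "0 0 0 0 0 0 7" --pt "0 0 0 0 0 0 7" --pt "0 0 0 0 0 0 7" --pt "0 0 0 0 0 0 7" --pt "0 0 0 0 0 0 7" --pt "0 0 0 0 0 0 7" --pt "0 0 0 0 0 0 7" --pt "0 0 0 0 0 0 7"

```text
clock: 28.03
position: [0.4741, -0.1736, 0.2601]
ee_rot: [[0.454, 0.891, -0.0], [0.891, -0.454, 0.0], [0.0, -0.001, -1.0]]
wrist_force: [-0.2, 0.5, 0.3]
opening: -0.0001
gripper_force: 0.0
```

>>> step_arm --pt "0 0 0 0 0 0 7" --pt "0 0 0 0 0 0 6" --pt "0 0 0 0 0 0 0" --pt "0 0 0 0 0 0 0" --pt "0 0 0 0 0 0 0" --pt "0 0 0 0 0 0 0" --pt "0 0 0 0 0 0 0" --pt "0 0 0 0 0 0 0"

```text
clock: 28.7
position: [0.4742, -0.1736, 0.2597]
ee_rot: [[0.638, 0.77, -0.0], [0.77, -0.638, 0.001], [0.0, -0.001, -1.0]]
wrist_force: [-0.1, -0.1, 0.1]
opening: 0.0001
gripper_force: 0.0
```

Run:
```python
from h import *
go(ft(80,-107,.118))
t=cam("top"); s=cam("scene")
a=cv2.resize(s["color"][80:300,200:420],None,fx=1.7,fy=1.7)
b=cv2.resize(t["color"][125:310,238:438],None,fx=2,fy=2)
o=np.zeros((380,800,3),np.uint8); o[:a.shape[0],:a.shape[1]]=a; o[:b.shape[0],398:398+b.shape[1]]=b
cv2.imwrite("pics/c9.png",o[:,:,::-1])
```

```text
pos [ 0.4742 -0.1736  0.2597] f,t mm 77.6 -104.3 yaw 50.4 z [-0.     0.001 -1.   ] open 0.0001 F [-0.1 -0.1  0.1]
tool shift mm [  2.6  -2.3 141.7]
```

View pics/c9.png

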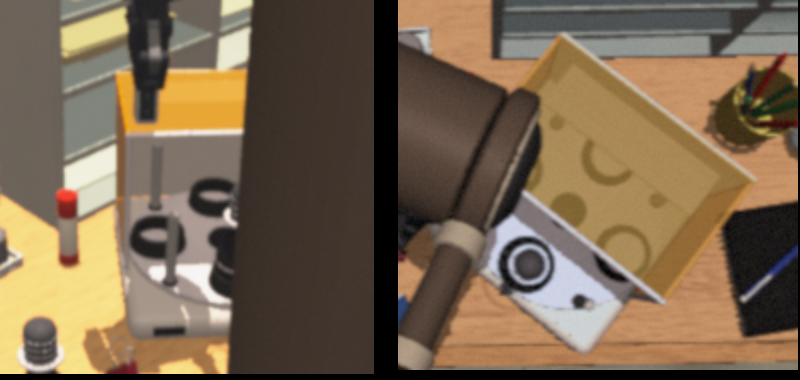

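The mic stands upright in the bay cup; its head shows concentric with the ring. Pushing the next quarter turn.

>>> step_arm --pt "0 2 -2 0 -6.7 0 0" --pt "0 0 0 0 -6.7 0 0" --pt "0 0 0 0 -6.6 0 0" --pt "0 0 -12 33 0 0 0" --pt "0 0 -12 33 0 0 0" --pt "0 0 -12 33 0 0 0" --pt "0 0 -12 33 0 0 0" --pt "0 0 0 0 0 0 0"

```text
clock: 29.47
position: [0.4674, -0.1683, 0.1114]
ee_rot: [[0.639, 0.728, 0.248], [0.769, -0.602, -0.212], [-0.005, 0.326, -0.945]]
wrist_force: [-3.0, 0.3, -1.0]
opening: 0.0001
gripper_force: 0.0
```

>>> step_arm --pt "0 0 0 0 0 0 0" --pt "0 0 0 0 0 0 0" --pt "0 0 0 0 0 0 0" --pt "0 0 0 0 0 0 0" --pt "0 0 0 0 0 0 0" --pt "0 0 0 0 0 0 0" --pt "0 0 0 0 0 0 0" --pt "0 0 0 0 0 0 0"

```text
clock: 30.13
position: [0.4742, -0.1708, 0.1197]
ee_rot: [[0.639, 0.723, 0.264], [0.77, -0.6, -0.218], [0.001, 0.342, -0.94]]
wrist_force: [-0.0, 0.1, -0.1]
opening: -0.0002
gripper_force: 0.0
```

Run:
```python
from h import *
go(ft(78,-90,.118))
t=load("top"); print(ray(t,(303,257),.174))
```

```text
pos [ 0.4742 -0.1708  0.1197] f,t mm 79.4 -106.5 yaw 50.3 z [ 0.264 -0.218 -0.94 ] open -0.0002 F [-0.   0.1 -0.1]
tool shift mm [-16.5   0.8   2.1]
[ 0.40764377 -0.25271945  0.174     ]
```

>>> step_arm --pt "0 -8 1 1 0 0 0" --pt "0 -8 0 0 0 0 0" --pt "0 -6.2 -4.8 -1.8 0 0 0" --pt "0 -6.2 -4.8 -1.8 0 0 0" --pt "0 -6.9 -4 -1.5 0 0 0" --pt "0 -6.9 -4 -1.5 0 0 0" --pt "0 -7.5 -2.9 -1.1 0 0 0" --pt "0 -7.5 -2.9 -1.1 0 0 0"

```text
clock: 30.8
position: [0.4178, -0.1995, 0.1185]
ee_rot: [[0.638, 0.724, 0.262], [0.77, -0.6, -0.217], [-0.0, 0.34, -0.94]]
wrist_force: [-0.4, 1.3, -0.7]
opening: 0.0001
gripper_force: 0.6
```

>>> step_arm --pt "0 -7.9 -1.7 -0.6 0 0 0" --pt "0 -7.9 -1.7 -0.6 0 0 0" --pt "0 -8 -0.6 -0.2 0 0 0" --pt "0 -8 -0.6 -0.2 0 0 0" --pt "0 -8 0.6 0.2 0 0 0" --pt "0 -8 0.6 0.2 0 0 0" --pt "0 -7.9 1.7 0.6 0 0 0" --pt "0 -7.9 1.7 0.6 0 0 0"

```text
clock: 31.47
position: [0.377, -0.2485, 0.1184]
ee_rot: [[0.639, 0.724, 0.261], [0.77, -0.601, -0.217], [-0.0, 0.34, -0.941]]
wrist_force: [0.3, -0.0, -0.3]
opening: -0.0
gripper_force: 0.4
```

>>> step_arm --pt "0 -7.5 2.9 1.1 0 0 0" --pt "0 -7.5 2.9 1.1 0 0 0" --pt "0 -6.9 4 1.5 0 0 0" --pt "0 -6.9 4 1.5 0 0 0" --pt "0 -6.2 4.8 1.8 0 0 0" --pt "0 -5.5 4.3 1.6 0 0 0" --pt "0 0 0 0 0 0 0" --pt "0 0 0 0 0 0 0"

```text
clock: 32.13
position: [0.3712, -0.2959, 0.1187]
ee_rot: [[0.639, 0.723, 0.263], [0.769, -0.601, -0.219], [-0.0, 0.342, -0.94]]
wrist_force: [0.7, 0.1, -0.5]
opening: 0.0003
gripper_force: 0.0
```

Run:
```python
from h import *
go(ft(78,57,.118))
```

```text
pos [ 0.3712 -0.2959  0.1187] f,t mm 78.8 55.5 yaw 50.3 z [ 0.263 -0.219 -0.94 ] open 0.0003 F [ 0.7  0.1 -0.5]
tool shift mm [-1.5  0.5  0.9]
```

>>> step_arm --pt "0 10 -9.4 -3.4 0 0 0" --pt "0 10 -9.4 -3.4 0 0 0" --pt "0 0 12 -33 0 0 0" --pt "0 0 12 -33 0 0 0" --pt "0 0 12 -33 0 0 0" --pt "0 0 12 -33 0 0 0" --pt "0.5 0 0 0 6.7 0 0" --pt "1 0 0 0 6.7 0 0"

```text
clock: 32.8
position: [0.3697, -0.2677, 0.2644]
ee_rot: [[0.638, 0.764, 0.092], [0.77, -0.633, -0.078], [-0.001, 0.121, -0.993]]
wrist_force: [-0.2, -0.5, -0.6]
opening: 0.0232
gripper_force: 0.0
```

>>> step_arm --pt "1 0 0 0 6.6 0 0" --pt "1 0 0 0 0 0 -7" --pt "1 0 0 0 0 0 -7" --pt "1 0 0 0 0 0 -7" --pt "1 0 0 0 0 0 -7" --pt "1 0 0 0 0 0 -7" --pt "1 0 0 0 0 0 -7" --pt "1 0 0 0 0 0 -7"

```text
clock: 33.47
position: [0.3686, -0.2669, 0.2588]
ee_rot: [[-0.168, 0.986, -0.001], [0.986, 0.168, 0.0], [0.001, -0.001, -1.0]]
wrist_force: [-0.8, 0.4, -0.6]
opening: 0.0853
gripper_force: 0.0
```

>>> step_arm --pt "1 0 0 0 0 0 -7" --pt "1 0 0 0 0 0 -7" --pt "1 0 0 0 0 0 -7" --pt "1 0 0 0 0 0 -7" --pt "1 0 0 0 0 0 -7" --pt "1 0 0 0 0 0 -6" --pt "1 0 0 0 0 0 0" --pt "1 0 0 0 0 0 0"

```text
clock: 34.13
position: [0.3687, -0.267, 0.2589]
ee_rot: [[-0.768, 0.64, -0.001], [0.64, 0.768, 0.001], [0.001, -0.0, -1.0]]
wrist_force: [-0.1, 1.2, -0.2]
opening: 0.0852
gripper_force: 0.0
```

Run:
```python
from h import *
go([.4355,-.0135,.26])
```

```text
pos [ 0.3687 -0.267   0.2589] f,t mm 99.1 34.9 yaw 140.2 z [-0.001  0.001 -1.   ] open 0.0852 F [-0.1  1.2 -0.2]
tool shift mm [111.1 237.4  -1. ]
```

>>> step_arm --pt "1 16 34 0 0 0 0" --pt "1 16 34 0 0 0 0" --pt "1 16 34 0 0 0 0" --pt "1 16 34 0 0 0 0" --pt "1 16 34 0 0 0 0" --pt "1 16 34 0 0 0 0" --pt "1 15 33 0 0 0 0" --pt "1 0 0 0 0 0 0"

```text
clock: 34.8
position: [0.4357, -0.0086, 0.2594]
ee_rot: [[-0.772, 0.636, 0.001], [0.636, 0.772, 0.004], [0.001, 0.004, -1.0]]
wrist_force: [-0.4, 0.4, -0.4]
opening: 0.0853
gripper_force: 0.0
```

>>> step_arm --pt "1 0 0 0 0 0 0" --pt "1 0 0 0 0 0 0" --pt "1 0 0 30 0 0 0" --pt "1 0 0 35 0 0 0" --pt "1 0 0 35 0 0 0" --pt "1 0 0 0 0 0 0" --pt "1 0 0 0 0 0 0" --pt "1 0 0 0 0 0 0"

```text
clock: 35.47
position: [0.4358, -0.0151, 0.1605]
ee_rot: [[-0.768, 0.64, 0.001], [0.64, 0.768, 0.0], [-0.001, 0.001, -1.0]]
wrist_force: [0.9, 0.8, 0.7]
opening: 0.0853
gripper_force: 0.0
```

Run:
```python
from h import *
go([.4355,-.0135,.102])
t=cam("top");s=cam("scene")
a=cv2.resize(s["color"][180:340,190:320],None,fx=3,fy=3)
b=cv2.resize(t["color"][150:310,230:400],None,fx=2.3,fy=2.3)
o=np.zeros((480,790,3),np.uint8); o[:a.shape[0],:a.shape[1]]=a; o[:b.shape[0],395:395+b.shape[1]]=b
cv2.imwrite("pics/c10.png",o[:,:,::-1])
P=st()["position"]; print(proj(s,[P,[.4355,-.0135,.081]]))
```

```text
pos [ 0.4358 -0.0151  0.1605] f,t mm 208.4 -201.8 yaw 140.2 z [ 0.001  0.    -1.   ] open 0.0853 F [0.9 0.8 0.7]
tool shift mm [ 1.4  1.  58.5]
pos [ 0.437  -0.0148  0.1616] f,t mm 207.7 -202.7 yaw 140.2 z [ 0.005 -0.    -1.   ] open 0.0853 F [ 0.6 -0.4  0.1]
[[224.57917309 244.09416716]
 [226.30993986 286.21651136]]
```

View pics/c10.png

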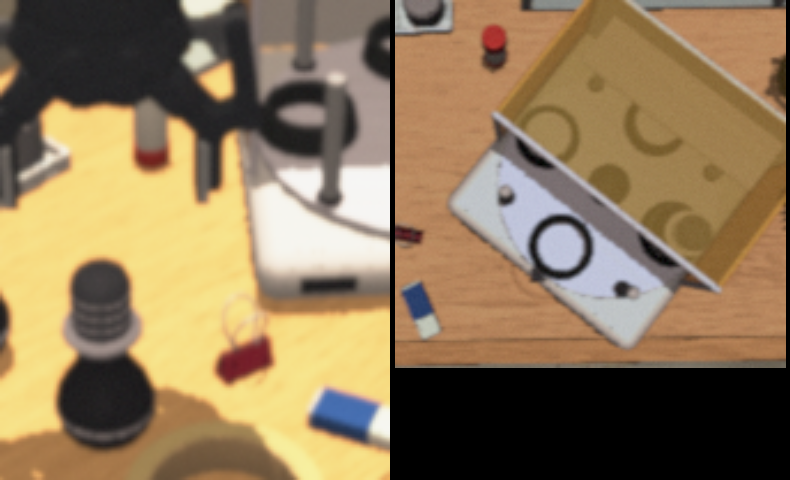

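The loaded mic is under the hood, and an empty cup is home in the bay. The bare mic's collar, at (224,288), is where predicted. Grasp.

>>> step_arm --pt "1 1 0 30 0 0 0" --pt "1 0 0 20 0 0 0" --pt "1 0 0 8 0 0 0" --pt "1 0 0 0 0 0 0" --pt "0 0 0 0 0 0 0" --pt "0 0 0 0 0 0 0" --pt "0 0 0 0 0 0 0" --pt "0 0 0 0 0 0 0"

```text
clock: 36.23
position: [0.4352, -0.0134, 0.1024]
ee_rot: [[-0.77, 0.638, 0.002], [0.638, 0.77, 0.0], [-0.002, 0.002, -1.0]]
wrist_force: [0.6, -0.3, 0.1]
opening: 0.0388
gripper_force: 0.0
```

>>> step_arm --pt "0 0 0 0 0 0 0" --pt "0 0 0 0 0 0 0" --pt "0 0 0 0 0 0 0" --pt "0 0 0 0 0 0 0" --pt "0 0 0 0 0 0 0" --pt "0 0 0 0 0 0 0" --pt "0 0 0 0 0 0 0" --pt "0 0 0 0 0 0 0"

```text
clock: 36.9
position: [0.4357, -0.0132, 0.1025]
ee_rot: [[-0.769, 0.639, 0.003], [0.639, 0.769, 0.001], [-0.002, 0.002, -1.0]]
wrist_force: [1.3, 1.6, 5.6]
opening: 0.0302
gripper_force: 58.9
```

>>> step_arm --pt "0 0 0 -10 0 0 0" --pt "0 0 0 -20 0 0 0" --pt "0 0 0 -30 0 0 0" --pt "0 0 0 -35 0 0 0" --pt "0 0 0 -35 0 0 0" --pt "0 0 0 -30 0 0 0" --pt "0 0 0 -10 0 0 0" --pt "0 0 0 0 0 0 0"

```text
clock: 37.57
position: [0.4356, -0.0137, 0.2739]
ee_rot: [[-0.77, 0.638, 0.006], [0.638, 0.77, -0.001], [-0.005, 0.003, -1.0]]
wrist_force: [-0.4, -0.3, -3.7]
opening: 0.0304
gripper_force: 59.5
```

Run:
```python
from h import *
go([.408,-.255,.27])
```

```text
pos [ 0.4356 -0.0137  0.2739] f,t mm 209.5 -202.8 yaw 140.3 z [ 0.006 -0.001 -1.   ] open 0.0304 F [-0.4 -0.3 -3.7]
tool shift mm [-132.8 -203.4    3.8]
```

>>> step_arm --pt "0 -19 -29 0 0 0 0" --pt "0 -19 -29 0 0 0 0" --pt "0 -19 -29 0 0 0 0" --pt "0 -19 -29 0 0 0 0" --pt "0 -19 -29 0 0 0 0" --pt "0 -19 -29 0 0 0 0" --pt "0 -19 -29 0 0 0 0" --pt "0 0 0 0 0 0 0"

```text
clock: 38.23
position: [0.4046, -0.2595, 0.2679]
ee_rot: [[-0.767, 0.642, -0.005], [0.642, 0.767, -0.002], [0.002, -0.005, -1.0]]
wrist_force: [0.4, 0.4, -2.1]
opening: 0.0302
gripper_force: 60.5
```

>>> step_arm --pt "0 0 0 0 0 0 0" --pt "0 0 0 0 0 0 0" --pt "0 0 0 0 0 0 0" --pt "0 0 0 25 0 0 0" --pt "0 0 0 30 0 0 0" --pt "0 0 0 25 0 0 0" --pt "0 0 0 0 0 0 0" --pt "0 0 0 0 0 0 0"

```text
clock: 38.9
position: [0.4055, -0.2522, 0.1894]
ee_rot: [[-0.771, 0.637, -0.005], [0.637, 0.771, 0.004], [0.006, 0.0, -1.0]]
wrist_force: [-0.3, 0.8, -2.5]
opening: 0.0303
gripper_force: 60.5
```

>>> step_arm --pt "0 0 0 0 0 0 0" --pt "0 0 0 0 0 0 0" --pt "0 0 0 0 0 0 0" --pt "0 0 0 0 0 0 0" --pt "0 0 0 0 0 0 0" --pt "0 0 0 0 0 0 0" --pt "0 0 0 0 0 0 0" --pt "0 0 0 0 0 0 0"

```text
clock: 39.57
position: [0.4068, -0.2545, 0.1911]
ee_rot: [[-0.769, 0.639, -0.0], [0.639, 0.769, 0.0], [0.0, 0.0, -1.0]]
wrist_force: [0.0, -0.7, -3.0]
opening: 0.0305
gripper_force: 60.5
```

Run:
```python
from h import *
go([.408,-.2545,.1565])
```

```text
pos [ 0.4068 -0.2545  0.1911] f,t mm 77.8 1.0 yaw 140.3 z [-0.  0. -1.] open 0.0305 F [ 0.  -0.7 -3. ]
tool shift mm [-0.9  0.8 34.6]
```

>>> step_arm --pt "0 -1 1 15 0 0 0" --pt "0 0 0 10 0 0 0" --pt "0 0 0 4 0 0 0" --pt "0 0 0 2 0 0 0" --pt "0 0 0 1 0 0 0" --pt "0 0 0 1 0 0 0" --pt "0 0 0 1 0 0 0" --pt "0 0 0 0 0 0 0"

```text
clock: 40.23
position: [0.4088, -0.2555, 0.1583]
ee_rot: [[-0.77, 0.638, 0.001], [0.638, 0.77, -0.002], [-0.002, -0.001, -1.0]]
wrist_force: [-2.2, -3.5, 4.0]
opening: 0.0302
gripper_force: 61.4
```

>>> step_arm --pt "0 0 0 1 0 0 0" --pt "0 0 0 1 0 0 0" --pt "0 0 0 0 0 0 0" --pt "0 0 0 0 0 0 0" --pt "0 0 0 0 0 0 0" --pt "0 0 0 0 0 0 0" --pt "0 0 0 0 0 0 0" --pt "0 0 0 0 0 0 0"

```text
clock: 40.9
position: [0.4091, -0.2561, 0.1574]
ee_rot: [[-0.77, 0.638, 0.002], [0.638, 0.77, -0.003], [-0.003, -0.001, -1.0]]
wrist_force: [-2.5, -2.3, 10.2]
opening: 0.0303
gripper_force: 62.0
```

Run:
```python
from h import *
go([.408,-.2545,.1565])
```

```text
pos [ 0.4091 -0.2561  0.1574] f,t mm 75.1 0.7 yaw 140.4 z [ 0.002 -0.003 -1.   ] open 0.0303 F [-2.5 -2.3 10.2]
tool shift mm [1.9 0.5 0.8]
```

>>> step_arm --pt "0 0.5 -1 0 0 0 0" --pt "0 0 -0.5 0 0 0 0" --pt "0 0 0 0 0 0 0" --pt "0 0 0 0 0 0 0" --pt "0 0 0 0 0 0 0" --pt "0 0 0 0 0 0 0" --pt "0 0 0 0 0 0 0" --pt "0 0 0 0 0 0 0"

```text
clock: 41.57
position: [0.4083, -0.2565, 0.1571]
ee_rot: [[-0.77, 0.639, 0.003], [0.639, 0.77, -0.002], [-0.004, 0.0, -1.0]]
wrist_force: [-2.1, -1.7, 8.1]
opening: 0.0304
gripper_force: 61.7
```

Run:
```python
from h import *
s=st();print(s["torque"])
```

```text
pos [ 0.4083 -0.2565  0.1571] f,t mm 75.4 1.5 yaw 140.3 z [ 0.003 -0.002 -1.   ] open 0.0304 F [-2.1 -1.7  8.1]
[-0.26846585  0.35440417  0.02560943]
```

>>> step_arm --pt "0.35 0 0 0 0 0 0" --pt "0.6 0 0 0 0 0 0" --pt "0.6 0 0 0 0 0 0" --pt "0.6 0 0 0 0 0 0" --pt "0.6 0 0 0 0 0 0" --pt "0.6 0 0 -8 0 0 0" --pt "0.6 0 0 -15 0 0 0" --pt "0.6 0 0 -25 0 0 0"

```text
clock: 42.23
position: [0.405, -0.2536, 0.2013]
ee_rot: [[-0.77, 0.639, -0.005], [0.639, 0.77, 0.005], [0.007, 0.0, -1.0]]
wrist_force: [-0.9, 0.6, 0.8]
opening: 0.0512
gripper_force: 0.0
```

>>> step_arm --pt "0.6 0 0 -30 0 0 0" --pt "0.3 0 0 -27 0 0 0" --pt "0 0 35 0 0 0 0" --pt "0 0 35 0 0 0 0" --pt "0 0 36 0 0 0 0" --pt "0 0 0 0 0 0 7" --pt "0 0 0 0 0 0 7" --pt "0 0 0 0 0 0 7"

```text
clock: 42.9
position: [0.475, -0.1726, 0.2604]
ee_rot: [[-0.486, 0.874, -0.0], [0.874, 0.486, 0.001], [0.001, 0.0, -1.0]]
wrist_force: [0.2, 0.6, 0.5]
opening: -0.0001
gripper_force: 0.0
```

>>> step_arm --pt "0 0 0 0 0 0 7" --pt "0 0 0 0 0 0 7" --pt "0 0 0 0 0 0 7" --pt "0 0 0 0 0 0 7" --pt "0 0 0 0 0 0 7" --pt "0 0 0 0 0 0 7" --pt "0 0 0 0 0 0 7" --pt "0 0 0 0 0 0 7"

```text
clock: 43.57
position: [0.4745, -0.1734, 0.2604]
ee_rot: [[0.454, 0.891, -0.0], [0.891, -0.454, 0.001], [0.001, -0.001, -1.0]]
wrist_force: [0.3, 0.6, 0.1]
opening: 0.0001
gripper_force: 0.0
```

>>> step_arm --pt "0 0 0 0 0 0 7" --pt "0 0 0 0 0 0 6" --pt "0 0 0 0 0 0 0" --pt "0 0 0 0 0 0 0" --pt "0 0 0 0 0 0 0" --pt "0 0 0 0 0 0 0" --pt "0 0 0 0 0 0 0" --pt "0 0 0 0 0 0 0"

```text
clock: 44.23
position: [0.4745, -0.1736, 0.26]
ee_rot: [[0.638, 0.77, -0.0], [0.77, -0.638, 0.001], [0.0, -0.001, -1.0]]
wrist_force: [0.3, -0.7, 0.2]
opening: 0.0003
gripper_force: 0.0
```

Run:
```python
from h import *
go(ft(80,-107,.26))
t=cam("top")["color"]; g=cv2.cvtColor(t,cv2.COLOR_RGB2GRAY)
# head/collar of the bay mic: dark disc blob and mean centre near expected
P=proj(load("top"),[[.408,-.2545,.136],[.408,-.2545,.174]]); print(P)
u,v=P[1].round().astype(int); w=g[v-13:v+14,u-13:u+14]
for row in w[::2]: print(" ".join(f"{x:3d}" for x in row[::2]))
```

```text
pos [ 0.4745 -0.1736  0.26  ] f,t mm 77.4 -104.6 yaw 50.4 z [-0.     0.001 -1.   ] open 0.0003 F [ 0.3 -0.7  0.2]
tool shift mm [ 2.4 -2.6  0. ]
[[302.93339969 256.91306308]
 [303.90385587 256.80445845]]
211 207 163  75  45  33  43  48 100 166 137 121 119 119
199 100  27  13  26  27  28  43  32  55 139 138 123 118
107  23  17  19  88 167 198 199 176 104  46 155 175 123
 45  38  28 132 207 192 125 117 121 175 151  71 186 178
 43  19 104 196 148  57  49  54  55  57 153 110 151 210
 15  26 162 180  83  58  63  71  70  53  72 128 108 206
 36  51 177 135  56  65  68  78  78  68  58 140 105 204
 36  51 174 121  51  66  73  80  81  72  58 123 103 203
 15  36 170 181  57  61  66  70  74  66  57 122 103 206
 44  22 111 174  85  48  66  62  62  60  95 127 150 211
 40  15  40 160 167  94  63  47  61 117 129  76 185 210
 59  19  33  43 136 184 195 187 180 147  72 162 212 209
 52  53  27  32  36  38  86  77  51  62 166 210 208 211
 52  57 105  98  63  35  39  65 124 193 207 210 210 209
```

The second mic is upright in the bay, with collar and head concentric within 1 px. Push again.

>>> step_arm --pt "0 2 -2 0 -6.7 0 0" --pt "0 0 0 0 -6.7 0 0" --pt "0 0 0 0 -6.6 0 0" --pt "0 0 -12 33 0 0 0" --pt "0 0 -12 33 0 0 0" --pt "0 0 -12 33 0 0 0" --pt "0 0 -12 33 0 0 0" --pt "0 0 0 0 0 0 0"

```text
clock: 44.95
position: [0.4677, -0.1683, 0.1118]
ee_rot: [[0.639, 0.728, 0.248], [0.769, -0.602, -0.212], [-0.005, 0.326, -0.945]]
wrist_force: [-2.2, 0.9, -0.8]
opening: -0.0002
gripper_force: 0.0
```

>>> step_arm --pt "0 0 0 0 0 0 0" --pt "0 0 0 0 0 0 0" --pt "0 0 0 0 0 0 0" --pt "0 0 0 0 0 0 0" --pt "0 0 0 0 0 0 0" --pt "0 0 0 0 0 0 0" --pt "0 0 0 0 0 0 0" --pt "0 0 0 0 0 0 0"

```text
clock: 45.62
position: [0.4745, -0.1709, 0.1201]
ee_rot: [[0.639, 0.723, 0.264], [0.77, -0.6, -0.218], [0.0, 0.342, -0.94]]
wrist_force: [-0.0, -0.1, 0.2]
opening: -0.0002
gripper_force: 0.0
```

>>> step_arm --pt "0 -8 1 1 0 0 0" --pt "0 -8 0 0 0 0 0" --pt "0 -6.2 -4.8 -1.8 0 0 0" --pt "0 -6.2 -4.8 -1.8 0 0 0" --pt "0 -6.9 -4 -1.5 0 0 0" --pt "0 -6.9 -4 -1.5 0 0 0" --pt "0 -7.5 -2.9 -1.1 0 0 0" --pt "0 -7.5 -2.9 -1.1 0 0 0"

```text
clock: 46.28
position: [0.4181, -0.1995, 0.1189]
ee_rot: [[0.638, 0.724, 0.262], [0.77, -0.6, -0.217], [-0.0, 0.34, -0.94]]
wrist_force: [-0.2, 2.1, -0.2]
opening: -0.0001
gripper_force: 0.5
```

>>> step_arm --pt "0 -7.9 -1.7 -0.6 0 0 0" --pt "0 -7.9 -1.7 -0.6 0 0 0" --pt "0 -8 -0.6 -0.2 0 0 0" --pt "0 -8 -0.6 -0.2 0 0 0" --pt "0 -8 0.6 0.2 0 0 0" --pt "0 -8 0.6 0.2 0 0 0" --pt "0 -7.9 1.7 0.6 0 0 0" --pt "0 -7.9 1.7 0.6 0 0 0"

```text
clock: 46.95
position: [0.3774, -0.2485, 0.1188]
ee_rot: [[0.639, 0.724, 0.261], [0.77, -0.601, -0.217], [-0.0, 0.34, -0.941]]
wrist_force: [0.9, 0.7, -1.1]
opening: 0.0002
gripper_force: 0.4
```

>>> step_arm --pt "0 -7.5 2.9 1.1 0 0 0" --pt "0 -7.5 2.9 1.1 0 0 0" --pt "0 -6.9 4 1.5 0 0 0" --pt "0 -6.9 4 1.5 0 0 0" --pt "0 -6.2 4.8 1.8 0 0 0" --pt "0 -5.5 4.3 1.6 0 0 0" --pt "0 0 0 0 0 0 0" --pt "0 0 0 0 0 0 0"

```text
clock: 47.62
position: [0.3715, -0.2959, 0.1191]
ee_rot: [[0.639, 0.723, 0.263], [0.769, -0.601, -0.218], [-0.0, 0.342, -0.94]]
wrist_force: [0.3, -0.4, 0.2]
opening: -0.0
gripper_force: 0.0
```

Run:
```python
from h import *
st()
```

```text
pos [ 0.3715 -0.2959  0.1191] f,t mm 78.5 55.3 yaw 50.3 z [ 0.263 -0.218 -0.94 ] open -0.0 F [ 0.3 -0.4  0.2]
```

>>> step_arm --pt "0 10 -9.4 -3.4 0 0 0" --pt "0 10 -9.4 -3.4 0 0 0" --pt "0 0 12 -33 0 0 0" --pt "0 0 12 -33 0 0 0" --pt "0 0 12 -33 0 0 0" --pt "0 0 12 -33 0 0 0" --pt "0.5 0 0 0 6.7 0 0" --pt "1 0 0 0 6.7 0 0"

```text
clock: 48.28
position: [0.37, -0.2677, 0.2648]
ee_rot: [[0.638, 0.764, 0.092], [0.77, -0.633, -0.077], [-0.001, 0.121, -0.993]]
wrist_force: [-0.6, -0.4, -0.2]
opening: 0.0237
gripper_force: 0.0
```

>>> step_arm --pt "1 0 0 0 6.6 0 0" --pt "1 0 0 0 0 0 -7" --pt "1 0 0 0 0 0 -7" --pt "1 0 0 0 0 0 -7" --pt "1 0 0 0 0 0 -7" --pt "1 0 0 0 0 0 -7" --pt "1 0 0 0 0 0 -7" --pt "1 0 0 0 0 0 -7"

```text
clock: 48.95
position: [0.3689, -0.267, 0.2592]
ee_rot: [[-0.168, 0.986, -0.001], [0.986, 0.168, 0.0], [0.001, -0.001, -1.0]]
wrist_force: [-0.7, 0.5, -0.0]
opening: 0.0856
gripper_force: 0.0
```

>>> step_arm --pt "1 0 0 0 0 0 -7" --pt "1 0 0 0 0 0 -7" --pt "1 0 0 0 0 0 -7" --pt "1 0 0 0 0 0 -7" --pt "1 0 0 0 0 0 -7" --pt "1 0 0 0 0 0 -6" --pt "1 0 0 0 0 0 0" --pt "1 0 0 0 0 0 0"

```text
clock: 49.62
position: [0.3691, -0.267, 0.2592]
ee_rot: [[-0.768, 0.64, -0.001], [0.64, 0.768, 0.001], [0.001, -0.0, -1.0]]
wrist_force: [0.9, 0.3, 0.2]
opening: 0.0854
gripper_force: 0.0
```

Run:
```python
from h import *
go([.538,.0095,.26])
c=cam("top"); t=c["color"].astype(int); 
u,v=proj(c,[[.538,.0095,.079]])[0].round().astype(int); print(u,v)
g=cv2.cvtColor(c["color"],cv2.COLOR_RGB2GRAY)[v-12:v+13,u-14:u+15]
for row in g[::2]: print(" ".join(f"{x:3d}" for x in row[::2]))
```

```text
pos [ 0.3691 -0.267   0.2592] f,t mm 98.9 34.7 yaw 140.2 z [-0.001  0.001 -1.   ] open 0.0854 F [0.9 0.3 0.2]
tool shift mm [ 47.3 320.5  -0.7]
183 200
121 115 140 140 139 139 140 142 141 140 139 141 141 139 137
120 118 138 142 148 147 146 143 140 138 141 142 143 142 136
120 139 148 144 134 121 145 173 165 114  86 110 139 148 148
122 134 140  99  63  54  46  81 152 180 120  16  48 119 146
121 133 101  60  62  62  59  50  47 149 184  99  12  21  98
115 126  81  63  70  67  61  51  41  87 163 151  27   6  38
117 130  70  62  67  65  60  57  44  59 149 167  48   6  11
123 132  90  55  61  65  60  44  36  57 151 163  36   7   7
132 140 119  65  51  49  46  41  54  59 159 133  18   0   7
124 134 147 155 105  63  71  65  70 152 174  64   8  20  14
109 125 138 144 175 163 121 130 134 159  76   0   8   4  20
122 136 142 146 146 129  86 105  87  36   8   5  12  25  56
123 134 142 140 141 138 108  38   5   4   8   4  19  59  79
```

>>> step_arm --pt "1 5 36 0 0 0 0" --pt "1 5 36 0 0 0 0" --pt "1 5 36 0 0 0 0" --pt "1 5 36 0 0 0 0" --pt "1 5 36 0 0 0 0" --pt "1 6 36 0 0 0 0" --pt "1 6 36 0 0 0 0" --pt "1 6 36 0 0 0 0"

```text
clock: 50.33
position: [0.5207, -0.0164, 0.2596]
ee_rot: [[-0.768, 0.64, 0.0], [0.64, 0.768, 0.0], [0.0, 0.0, -1.0]]
wrist_force: [0.7, -0.4, 0.1]
opening: 0.0855
gripper_force: 0.0
```

>>> step_arm --pt "1 5 33 0 0 0 0" --pt "1 0 0 0 0 0 0" --pt "1 0 0 0 0 0 0" --pt "1 0 0 30 0 0 0" --pt "1 0 0 35 0 0 0" --pt "1 0 0 30 0 0 0" --pt "1 0 0 0 0 0 0" --pt "1 0 0 0 0 0 0"

```text
clock: 51.0
position: [0.535, 0.0095, 0.1629]
ee_rot: [[-0.768, 0.64, -0.006], [0.64, 0.768, 0.0], [0.005, -0.003, -1.0]]
wrist_force: [0.9, -0.6, 0.3]
opening: 0.0852
gripper_force: 0.0
```

Run:
```python
from h import *
go([.5375,.0105,.102])
```

```text
pos [0.535  0.0095 0.1629] f,t mm 147.8 -284.0 yaw 140.2 z [-0.006  0.    -1.   ] open 0.0852 F [ 0.9 -0.6  0.3]
tool shift mm [-1.6  2.6 60.9]
```

>>> step_arm --pt "1 0 1 32 0 0 0" --pt "1 0 0 22 0 0 0" --pt "1 0 0 8 0 0 0" --pt "1 0 0 0 0 0 0" --pt "0 0 0 0 0 0 0" --pt "0 0 0 0 0 0 0" --pt "0 0 0 0 0 0 0" --pt "0 0 0 0 0 0 0"

```text
clock: 51.67
position: [0.5392, 0.0112, 0.1042]
ee_rot: [[-0.77, 0.639, 0.003], [0.639, 0.77, 0.0], [-0.002, 0.002, -1.0]]
wrist_force: [-0.3, 0.4, 0.4]
opening: 0.0387
gripper_force: 0.0
```

>>> step_arm --pt "0 0 0 0 0 0 0" --pt "0 0 0 0 0 0 0" --pt "0 0 0 0 0 0 0" --pt "0 0 0 0 0 0 0" --pt "0 0 0 0 0 0 0" --pt "0 0 0 0 0 0 0" --pt "0 0 0 0 0 0 0" --pt "0 0 0 0 0 0 0"

```text
clock: 52.33
position: [0.5391, 0.0112, 0.1041]
ee_rot: [[-0.77, 0.638, 0.002], [0.638, 0.77, 0.0], [-0.001, 0.001, -1.0]]
wrist_force: [-1.0, -0.2, 5.9]
opening: 0.0306
gripper_force: 58.9
```

>>> step_arm --pt "0 0 0 -10 0 0 0" --pt "0 0 0 -20 0 0 0" --pt "0 0 0 -30 0 0 0" --pt "0 0 0 -35 0 0 0" --pt "0 0 0 -35 0 0 0" --pt "0 0 0 -30 0 0 0" --pt "0 0 0 -10 0 0 0" --pt "0 0 0 0 0 0 0"

```text
clock: 53.0
position: [0.5398, 0.0112, 0.2757]
ee_rot: [[-0.77, 0.638, 0.006], [0.638, 0.77, 0.0], [-0.005, 0.004, -1.0]]
wrist_force: [1.4, 0.4, -3.5]
opening: 0.0305
gripper_force: 60.1
```

Run:
```python
from h import *
go([.408,-.255,.27])
```

```text
pos [0.5398 0.0112 0.2757] f,t mm 145.2 -288.4 yaw 140.3 z [ 0.006  0.    -1.   ] open 0.0305 F [ 1.4  0.4 -3.5]
tool shift mm [ -68.5 -289.     4.8]
```

>>> step_arm --pt "0 -8.5 -36 0 0 0 0" --pt "0 -8.5 -36 0 0 0 0" --pt "0 -8.5 -36 0 0 0 0" --pt "0 -8.5 -36 0 0 0 0" --pt "0 -8.5 -36 0 0 0 0" --pt "0 -8.5 -36 0 0 0 0" --pt "0 -8.5 -36 0 0 0 0" --pt "0 -8.5 -36 0 0 0 0"

```text
clock: 53.67
position: [0.4035, -0.2538, 0.2688]
ee_rot: [[-0.77, 0.638, -0.005], [0.638, 0.77, 0.004], [0.007, 0.0, -1.0]]
wrist_force: [1.4, -0.3, -2.7]
opening: 0.0303
gripper_force: 60.7
```

>>> step_arm --pt "0 0 0 0 0 0 0" --pt "0 0 0 0 0 0 0" --pt "0 0 0 0 0 0 0" --pt "0 0 0 25 0 0 0" --pt "0 0 0 30 0 0 0" --pt "0 0 0 25 0 0 0" --pt "0 0 0 0 0 0 0" --pt "0 0 0 0 0 0 0"

```text
clock: 54.33
position: [0.4051, -0.2513, 0.1901]
ee_rot: [[-0.771, 0.637, -0.005], [0.637, 0.771, 0.005], [0.007, 0.0, -1.0]]
wrist_force: [0.3, -0.5, -4.0]
opening: 0.0303
gripper_force: 61.1
```

>>> step_arm --pt "0 0 0 0 0 0 0" --pt "0 0 0 0 0 0 0" --pt "0 0 0 0 0 0 0" --pt "0 0 0 0 0 0 0" --pt "0 0 0 0 0 0 0" --pt "0 0 0 0 0 0 0" --pt "0 0 0 0 0 0 0" --pt "0 0 0 0 0 0 0"

```text
clock: 55.0
position: [0.4063, -0.2539, 0.1925]
ee_rot: [[-0.769, 0.639, -0.0], [0.639, 0.769, 0.0], [0.0, 0.0, -1.0]]
wrist_force: [-0.5, 0.5, -4.2]
opening: 0.0306
gripper_force: 61.1
```

Run:
```python
from h import *
go([.4085,-.2555,.159])
c=cam("top"); u,v=proj(c,[[.408,-.2545,.068]])[0].round().astype(int); print(u,v)
```

```text
pos [ 0.4063 -0.2539  0.1925] f,t mm 78.6 0.8 yaw 140.3 z [-0.  0. -1.] open 0.0306 F [-0.5  0.5 -4.2]
tool shift mm [-2.7  0.2 33.5]
301 257
```

>>> step_arm --pt "0 -1.5 0 15 0 0 0" --pt "0 0 0 9 0 0 0" --pt "0 0 0 4 0 0 0" --pt "0 0 0 2 0 0 0" --pt "0 0 0 1 0 0 0" --pt "0 0 0 1 0 0 0" --pt "0 0 0 1 0 0 0" --pt "0 0 0 0 0 0 0"

```text
clock: 55.72
position: [0.4076, -0.2549, 0.1596]
ee_rot: [[-0.77, 0.639, 0.0], [0.639, 0.77, 0.0], [0.0, 0.0, -1.0]]
wrist_force: [-0.7, 0.4, -3.3]
opening: 0.0305
gripper_force: 61.3
```

>>> step_arm --pt "0 0 0 1 0 0 0" --pt "0 0 0 0 0 0 0" --pt "0 0 0 0 0 0 0" --pt "0 0 0 0 0 0 0" --pt "0 0 0 0 0 0 0" --pt "0 0 0 0 0 0 0" --pt "0 0 0 0 0 0 0" --pt "0 0 0 0 0 0 0"

```text
clock: 56.38
position: [0.4078, -0.255, 0.1587]
ee_rot: [[-0.77, 0.639, 0.0], [0.639, 0.77, 0.0], [-0.0, 0.0, -1.0]]
wrist_force: [0.3, -1.7, -1.7]
opening: 0.0302
gripper_force: 61.3
```

Run:
```python
from h import *
s=st(); print(s["torque"])
```

```text
pos [ 0.4078 -0.255   0.1587] f,t mm 76.8 0.7 yaw 140.3 z [ 0.  0. -1.] open 0.0302 F [ 0.3 -1.7 -1.7]
[-0.15510668 -0.10434619 -0.02872554]
```

Contact starts at the expected height. Down 2 mm more, release, then on to the peg.

>>> step_arm --pt "0 0 0 1 0 0 0" --pt "0 0 0 1 0 0 0" --pt "0 0 0 0 0 0 0" --pt "0 0 0 0 0 0 0" --pt "0 0 0 0 0 0 0" --pt "0 0 0 0 0 0 0" --pt "0 0 0 0 0 0 0" --pt "0 0 0 0 0 0 0"

```text
clock: 57.05
position: [0.4083, -0.2554, 0.158]
ee_rot: [[-0.77, 0.638, 0.001], [0.638, 0.77, -0.001], [-0.001, 0.0, -1.0]]
wrist_force: [-2.0, -0.5, 5.9]
opening: 0.03
gripper_force: 62.3
```

>>> step_arm --pt "0.35 0 0 0 0 0 0" --pt "0.6 0 0 0 0 0 0" --pt "0.6 0 0 0 0 0 0" --pt "0.6 0 0 0 0 0 0" --pt "0.6 0 0 0 0 0 0" --pt "0.6 0 0 -8 0 0 0" --pt "0.6 0 0 -15 0 0 0" --pt "0.6 0 0 -25 0 0 0"

```text
clock: 57.72
position: [0.4057, -0.2534, 0.2028]
ee_rot: [[-0.77, 0.639, -0.005], [0.639, 0.77, 0.004], [0.007, -0.0, -1.0]]
wrist_force: [-0.4, -0.7, -0.2]
opening: 0.0512
gripper_force: 0.0
```

>>> step_arm --pt "0.6 0 0 -30 0 0 0" --pt "0.3 0 0 -25 0 0 0" --pt "0 0 35 0 0 0 0" --pt "0 0 35 0 0 0 0" --pt "0 0 35 0 0 0 0" --pt "0 0 0 0 0 0 7" --pt "0 0 0 0 0 0 7" --pt "0 0 0 0 0 0 7"

```text
clock: 58.38
position: [0.475, -0.1732, 0.2599]
ee_rot: [[-0.486, 0.874, -0.0], [0.874, 0.486, 0.0], [0.001, -0.0, -1.0]]
wrist_force: [-0.7, 0.1, -0.2]
opening: -0.0003
gripper_force: 0.0
```

>>> step_arm --pt "0 0 0 0 0 0 7" --pt "0 0 0 0 0 0 7" --pt "0 0 0 0 0 0 7" --pt "0 0 0 0 0 0 7" --pt "0 0 0 0 0 0 7" --pt "0 0 0 0 0 0 7" --pt "0 0 0 0 0 0 7" --pt "0 0 0 0 0 0 7"

```text
clock: 59.05
position: [0.4745, -0.174, 0.2599]
ee_rot: [[0.454, 0.891, -0.0], [0.891, -0.454, 0.001], [0.0, -0.0, -1.0]]
wrist_force: [-0.4, -0.5, 0.1]
opening: -0.0001
gripper_force: 0.0
```

>>> step_arm --pt "0 0 0 0 0 0 7" --pt "0 0 0 0 0 0 6" --pt "0 0 0 0 0 0 0" --pt "0 0 0 0 0 0 0" --pt "0 0 0 0 0 0 0" --pt "0 0 0 0 0 0 0" --pt "0 0 0 0 0 0 0" --pt "0 0 0 0 0 0 0"

```text
clock: 59.72
position: [0.4745, -0.174, 0.2594]
ee_rot: [[0.638, 0.77, -0.0], [0.77, -0.638, 0.001], [0.0, -0.001, -1.0]]
wrist_force: [-0.0, 0.1, -0.3]
opening: -0.0003
gripper_force: 0.0
```

Run:
```python
from h import *
go(ft(80,-107,.26))
c=cam("top"); g=cv2.cvtColor(c["color"],cv2.COLOR_RGB2GRAY)
u,v=proj(c,[[.408,-.2545,.174]])[0].round().astype(int); w=g[v-13:v+14,u-13:u+14]
for row in w[::2]: print(" ".join(f"{x:3d}" for x in row[::2]))
```

```text
pos [ 0.4745 -0.174   0.2594] f,t mm 77.1 -104.2 yaw 50.4 z [-0.     0.001 -1.   ] open -0.0003 F [-0.   0.1 -0.3]
tool shift mm [ 2.8 -2.9 -0.6]
210 201 148  87  44  29  27  61 104 164 141 123 122 126
201 111  36  32  20  41  38  25  28  51 121 135 124 123
108  19  28  63 137 196 198 195 143  66  44 162 176 124
 28  27  70 178 195 137 107 116 167 190  94  60 186 177
 25  36 167 172  73  52  54  56  59 129 176  59 151 214
 18  96 171  69  53  64  71  67  67  63 166 109  86 205
 14 131 166  48  65  72  79  74  69  52 114 150  85 202
 33 142 174  58  66  71  80  76  72  58 113 146  75 205
 12 100 167  63  57  69  72  71  69  49 151 124  97 204
 22  48 165 138  59  58  62  61  54  86 169  74 136 210
 46   8  93 191 132  58  53  58 103 172 110  77 196 213
 61  14  16  84 158 184 189 185 178 108  44 160 212 210
 42  47  32  53  35  50  76  62  34  47 162 211 210 207
 54  55 100  92  64  34  47  69 130 195 208 209 208 208
```

The third mic is upright in the bay too. Final quarter turn.

>>> step_arm --pt "0 2 -2 0 -6.7 0 0" --pt "0 0 0 0 -6.7 0 0" --pt "0 0 0 0 -6.6 0 0" --pt "0 0 -12 33 0 0 0" --pt "0 0 -12 33 0 0 0" --pt "0 0 -12 33 0 0 0" --pt "0 0 -12 33 0 0 0" --pt "0 0 0 0 0 0 0"

```text
clock: 60.43
position: [0.4677, -0.1687, 0.1112]
ee_rot: [[0.639, 0.728, 0.248], [0.769, -0.602, -0.212], [-0.005, 0.326, -0.945]]
wrist_force: [-1.3, 1.1, -1.1]
opening: -0.0007
gripper_force: 0.0
```

>>> step_arm --pt "0 0 0 0 0 0 0" --pt "0 0 0 0 0 0 0" --pt "0 0 0 0 0 0 0" --pt "0 0 0 0 0 0 0" --pt "0 0 0 0 0 0 0" --pt "0 0 0 0 0 0 0" --pt "0 0 0 0 0 0 0" --pt "0 0 0 0 0 0 0"

```text
clock: 61.1
position: [0.4745, -0.1713, 0.1195]
ee_rot: [[0.639, 0.723, 0.264], [0.77, -0.6, -0.218], [0.0, 0.342, -0.94]]
wrist_force: [-0.4, 0.5, 0.5]
opening: 0.0001
gripper_force: 0.0
```

>>> step_arm --pt "0 -8 1 1 0 0 0" --pt "0 -8 0 0 0 0 0" --pt "0 -6.2 -4.8 -1.8 0 0 0" --pt "0 -6.2 -4.8 -1.8 0 0 0" --pt "0 -6.9 -4 -1.5 0 0 0" --pt "0 -6.9 -4 -1.5 0 0 0" --pt "0 -7.5 -2.9 -1.1 0 0 0" --pt "0 -7.5 -2.9 -1.1 0 0 0"

```text
clock: 61.77
position: [0.4181, -0.1999, 0.1183]
ee_rot: [[0.639, 0.724, 0.262], [0.77, -0.6, -0.217], [-0.0, 0.34, -0.94]]
wrist_force: [-1.0, 1.0, -0.5]
opening: 0.0002
gripper_force: 0.5
```

>>> step_arm --pt "0 -7.9 -1.7 -0.6 0 0 0" --pt "0 -7.9 -1.7 -0.6 0 0 0" --pt "0 -8 -0.6 -0.2 0 0 0" --pt "0 -8 -0.6 -0.2 0 0 0" --pt "0 -8 0.6 0.2 0 0 0" --pt "0 -8 0.6 0.2 0 0 0" --pt "0 -7.9 1.7 0.6 0 0 0" --pt "0 -7.9 1.7 0.6 0 0 0"

```text
clock: 62.43
position: [0.3774, -0.2489, 0.1182]
ee_rot: [[0.639, 0.724, 0.261], [0.769, -0.601, -0.217], [-0.0, 0.34, -0.941]]
wrist_force: [0.2, 0.5, -0.1]
opening: 0.0001
gripper_force: 0.4
```

>>> step_arm --pt "0 -7.5 2.9 1.1 0 0 0" --pt "0 -7.5 2.9 1.1 0 0 0" --pt "0 -6.9 4 1.5 0 0 0" --pt "0 -6.9 4 1.5 0 0 0" --pt "0 -6.2 4.8 1.8 0 0 0" --pt "0 -5.5 4.3 1.6 0 0 0" --pt "0 0 0 0 0 0 0" --pt "0 0 0 0 0 0 0"

```text
clock: 63.1
position: [0.3716, -0.2963, 0.1185]
ee_rot: [[0.639, 0.723, 0.263], [0.769, -0.601, -0.219], [-0.0, 0.342, -0.94]]
wrist_force: [-0.2, 0.2, -0.3]
opening: 0.0
gripper_force: 0.0
```

>>> step_arm --pt "0 10 -9.4 -3.4 0 0 0" --pt "0 10 -9.4 -3.4 0 0 0" --pt "0 0 12 -33 0 0 0" --pt "0 0 12 -33 0 0 0" --pt "0 0 12 -33 0 0 0" --pt "0 0 12 -33 0 0 0" --pt "0 0 0 0 6.7 0 0" --pt "0 0 0 0 6.7 0 0"

```text
clock: 63.77
position: [0.37, -0.2681, 0.2642]
ee_rot: [[0.638, 0.764, 0.092], [0.77, -0.633, -0.078], [-0.001, 0.121, -0.993]]
wrist_force: [-0.2, -1.1, -0.2]
opening: -0.0001
gripper_force: 0.0
```

>>> step_arm --pt "0 0 0 0 6.6 0 0" --pt "0 34 -18 0 0 0 0" --pt "0 34 -18 0 0 0 0" --pt "0 34 -18 0 0 0 0" --pt "0 34 -18 0 0 0 0" --pt "0 34 -18 0 0 0 0" --pt "0 34 -18 0 0 0 0" --pt "0 0 0 0 0 0 0"

```text
clock: 64.43
position: [0.4167, -0.0357, 0.2588]
ee_rot: [[0.633, 0.774, 0.0], [0.774, -0.633, 0.004], [0.003, -0.002, -1.0]]
wrist_force: [-0.7, -0.8, -0.9]
opening: 0.0002
gripper_force: 0.0
```

Run:
```python
from h import *
st()
t=cam("top");s=cam("scene")
a=cv2.resize(s["color"][100:310,90:400],None,fx=1.25,fy=1.25)
b=cv2.resize(t["color"][125:310,168:420],None,fx=1.6,fy=1.6)
o=np.zeros((300,795,3),np.uint8); o[:a.shape[0],:a.shape[1]]=a; o[:b.shape[0],390:390+b.shape[1]]=b[:300]
cv2.imwrite("pics/c11.png",o[:,:,::-1])
```

```text
pos [ 0.4167 -0.0357  0.2588] f,t mm 210.0 -173.7 yaw 50.7 z [ 0.     0.004 -1.   ] open 0.0002 F [-0.7 -0.8 -0.9]
```

View pics/c11.png

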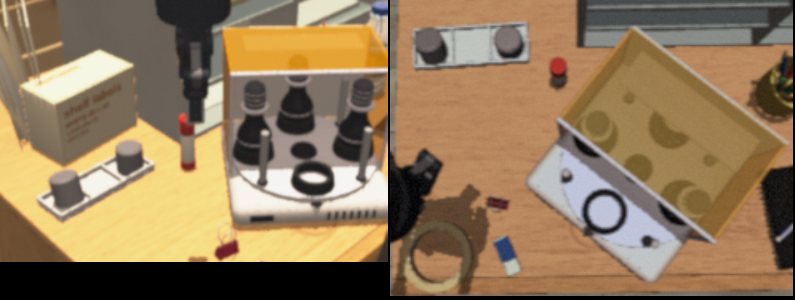

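All three mics stand upright under the hood. The bay cup is empty at about (302,257), the home position, and both caps are in their wells.

```bash
python3 -c "
from rig import ticket
print(ticket.hand_in())"
```

```text
the job is handed in; nothing more can be done
None
```

The job is handed in: all three microphones stand bare and upright under the hood, the two caps are in separate tray compartments, and the turntable is home with an empty cup in the front bay.

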